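# Sort salvaged parts into the recycling trays

### The job

Sort the salvaged parts for recycling: both battery cells go into the red tray, the transformer and the small motor into the blue tray, and the memory stick into the yellow tray. Set every part down gently, flat on the tray's floor and the same way up as it lay on the bench, beside and not on top of the other; do not drop or throw them. At the end all five lie still and released.

Things in the scene. Friction and masses are not known exactly. Their poses are not given: they have to be found in the camera images.
- cell_a: First AA cell, white with green ends, lying on the bench: 51 mm long along its y, 14 mm across. One of two alike. Origin: middle of its length, at its underside; z up. A slight flat underneath keeps it from rolling. Grasp across x (13.6 mm) at mid-length.
- cell_b: Second AA cell, white with green ends, lying on the bench: 51 mm long along its y, 14 mm across. One of two alike. Origin: middle of its length, at its underside; z up. A slight flat underneath keeps it from rolling. Grasp across x (13.6 mm) at mid-length.
- motor: Small DC motor lying on its side: silver-grey can 29 mm in diameter, 33 mm long (its y from -8 to +25 mm), black nose and thin shaft towards -y; 60 mm long in all. Origin: under the middle of the 60 mm, at its underside; z up. A slight flat underneath keeps it from rolling. Grasp the can across x (29 mm) at y = +8 mm, about 15 mm up. 60 g.
- transformer: Small mains transformer, green core with a tan coil, standing: core 34 mm (x from -21 to +13 mm) by 46 mm (y), 34 mm high; the coil stands out to x = -25 and +17 mm. A thin wire (up to 52 mm) does not hinder. Origin: at its underside, 4 mm to +x of the core's middle; z up. Grasp the core across y (46 mm) at x = -4 mm, about 17 mm up. 190 g.
- memory_stick: Black memory stick with a metal plug, lying flat: 64 mm along its y, 18 mm wide (x), 8 mm thick; the black case runs from y = -18 to +32 mm, the narrower plug (12 mm wide) from -32 to -18 mm. Origin: middle of the 64 mm length, at its underside; z up. Grasp across x at y = +5 mm.
- red_tray: Red sorting tray, 160 mm (its x) by 120 mm (its y), 25 mm high; walls 3 mm, floor 5 mm thick (inside 154 by 114 mm). Stands fixed on the bench, turned at most 0.2 rad. Origin: centre of its underside (inner floor at z = +5 mm); z up; the small paper tag is on its -x side.
- blue_tray: Blue sorting tray, 160 mm (its x) by 120 mm (its y), 25 mm high; walls 3 mm, floor 5 mm thick (inside 154 by 114 mm). Stands fixed on the bench, turned at most 0.2 rad. Origin: centre of its underside (inner floor at z = +5 mm); z up; the small paper tag is on its -x side.
- yellow_tray: Yellow sorting tray, 160 mm (its x) by 120 mm (its y), 25 mm high; walls 3 mm, floor 5 mm thick (inside 154 by 114 mm). Stands fixed on the bench, turned at most 0.2 rad. Origin: centre of its underside (inner floor at z = +5 mm); z up; the small paper tag is on its -x side.

How it is judged:
By the outcome, as a careful person would: the job done as asked, in the order asked, and still so for the second after the job is handed in, with the robot touching nothing.
It also fails if it takes over 128 s, if anything falls off the work surface, if the arm or the gripper's body presses on something with over 40 N, if the wrist force passes 120 N, or if a joint passes its speed limit or range.

### The arm

A 7-joint arm with a two-finger parallel gripper is mounted at the origin on a cart in front of the work surface, level with it; the furniture and walls round the work are solid. World frame = base frame: x ahead of the robot, y to its left, z up, the work surface at z = 0. Lengths are in m, angles in rad, forces in N, time in s.
With the tool pointing down it reaches from about 0.4 to 0.875 m from the base axis. Payload 19.3 kg.
Tool frame: the origin (TCP) lies on the centre line of the jaws, within the pads' length; the fingertips stand 14 mm ahead of it and the grasp point (between the pads) lies 5 mm behind it; x points along the fingers, y is the direction in which the jaws open and shut, and the axes are right-handed (so a half turn about x gives the same grasp; the last joint's range is limited). The gripper opens to 85 mm and grips with 20 to 120 N. Pads are 22 mm wide; open, the fingers measure 114 mm over their backs; the gripper's body (76 mm by 85 mm) begins 54 mm behind the grasp point. The pads swing forward as they close: fully open they stand 13 mm farther back than shut.
Start: joints at [-1.416, 0.521, -0.036, 1.599, 0.021, 1.021, -0.113], TCP at [0.139, 0.609, 0.208] pointing down, gripper open.
Joint ranges: [-2.91, 2.91], [-0.3, 2.13], [-1.5, 1.42], [0.17, 2.43], [-1.26, 4.41], [0.16, 1.93], [-2.52, 2.52]. Speed limits (rad/s): [1.89, 1.89, 2.39, 2.39, 3.01, 3.01, 3.01].

### API

Orientations are given as [roll, pitch, yaw] about the fixed x, y, z axes, in that order (R = Rz(yaw) Ry(pitch) Rx(roll)).
In Python, from workcell import monitor, optics, bot gives the robot as it stands.
- The arm moves only by the tool arm_command, never from a script. Its arguments are lists of equal length, an entry for each row: "delta_pos": the shift along the tool's x, y, z as a fraction of full scale, a list of three; "rotation": the turn, a rotation vector about the tool's x, y, z as a fraction of full scale, a list of three. In form: {"delta_pos": [[dx, dy, dz], ...], "rotation": [[wx, wy, wz], ...]}. A call has 1 to 10 rows; each row shifts and turns the pose as measured when the row begins, along the tool's axes as they then stand; what a row does not reach is not made up. Full scale, the value 1, is 30 mm for a shift and 6 degrees for a turn. A row lasts 1/10 s, in which the tool goes at most 50 mm and 8.59 degrees, less where a joint would pass 70% of its speed; a pose out of reach is approached as far as the arm can. A call with a number of a shift or a turn outside -1 to 1 is refused whole. A call with a gripper value outside its range is refused whole. "gripper" is the closure, from -1 (fully open) to 1 (shut), so that 0 is half open, set as the call begins (left out, the last holds). The fingers move at their own pace and stop on an object; "grip_force" is the grip in N (left out, the last holds). Time passes only in rows, so rows that do not move let the fingers close. It gives the time, the measured TCP pose, the force and the opening at its end, in the units of the state.
- monitor.observe(): the state, without advancing time (a new reading comes with each control period).
- optics.grab_frame(name): name is "scene" or "side" or "wrist"; returns the picture (480x640x3 uint8, red, green, blue); there is no depth.
- optics.camera_params(name): a dict with "fx", "fy", "cx", "cy" (pixels), "origin" and "rotation" of the camera in the world. Camera axes: x right, y down, z forward; pixel columns grow to the right and rows downward; lengths in m; the calibration is good to about 2 mm. A picture is of the moment at which its call begins: read the wrist's pose just before it. camera_params takes no time and is no camera call; for the wrist camera it gives the pose at the moment of the call.
- bot.job_done(): hands the job in, once; it reports no verdict.
The state is a dict: "clock": time; "qpos": joint angles; "qd": joint speeds; "joint_efforts": joint torques, N m; "position": TCP position; "tool_rot": TCP orientation; "force": force on the tool from outside, world axes, zero at the start; "moment": the same for the moment, N m; "grip_width": finger opening in m.
Only numpy, scipy, OpenCV 4.12 (cv2) and the standard library are available. Lean on these libraries where they do the work, as an engineer would, in place of code of your own. Each camera call takes 0.05 s, during which the arm holds its last target. There are 200 camera calls.

## Working session

There is one attempt and no reset: what is moved stays moved. The work goes in short steps, Python scripts to look and compute and a tool call to move; the robot and the scene stay as the last step left them, time stands still between calls to the robot, and variables do not carry over. Pictures are saved under pics/ and viewed, about 12 in all and at most 16, crops included, and the job is handed in when it is done.

Besides the shell and the picture viewer there is one more tool, called after ">>>" by a JSON object that holds its "method" and its "body", one argument or row to a line. arm_command: Moves the arm, as the interface text tells. Its arguments: {"type":"object","properties":{"delta_pos":{"type":"array","items":{"type":"array","items":{"type":"number"}}},"rotation":{"type":"array","items":{"type":"array","items":{"type":"number"}}},"gripper":{"type":"number"},"grip_force":{"type":"number"}},"required":["delta_pos","rotation"]}

```bash
ls; mkdir -p pics; python3 - <<'E'
from workcell import monitor, optics, bot
import cv2
s=monitor.observe(); print(s)
for n in ("scene","side","wrist"):
    p=optics.camera_params(n); print(n,p)
    cv2.imwrite(f"pics/{n}0.png",optics.grab_frame(n)[:,:,::-1])
E
```

```text
pics
{'clock': 0.0, 'qpos': array([-1.41618734,  0.52200357, -0.03633719,  1.59998852,  0.02121567,
        1.02107747, -0.11279572]), 'qd': array([ 1.67411845e-03,  5.76607599e-04, -1.12444180e-03, -8.09849472e-05,
        7.94826201e-04,  9.38843800e-04, -5.45674672e-04]), 'joint_efforts': array([-1.37760911e-03, -9.27133512e+01,  1.97929412e+00, -3.69931519e+01,
        1.77477073e-02,  8.32164427e-03, -2.99558155e-05]), 'position': array([0.13928291, 0.60892625, 0.20703912]), 'tool_rot': array([-1.49269369,  1.56970492, -1.71749204]), 'force': array([ 0.42751945, -0.12835363,  0.10252054]), 'moment': array([-0.02834403, -0.00800108,  0.00690115]), 'grip_width': 0.08539794622105555}
scene {'fx': 536.0263743299523, 'fy': 536.0263743299523, 'cx': 316.5960422493173, 'cy': 244.40551675217236, 'origin': array([-0.0461057 , -0.74287385,  0.7675007 ]), 'rotation': array([-2.24716566, -0.01595783, -0.63614022])}
side {'fx': 597.7736803655135, 'fy': 597.7736803655135, 'cx': 319.17448100956796, 'cy': 240.31118308051867, 'origin': array([0.40009312, 1.1460493 , 0.5813011 ]), 'rotation': array([-2.01356356,  0.00985517, -3.05531512])}
wrist {'fx': 395.53215182271407, 'fy': 395.53215182271407, 'cx': 323.47292335289137, 'cy': 240.5865953479131, 'origin': array([0.06328664, 0.6259074 , 0.37364402]), 'rotation': array([2.83619256e+00, 6.28037385e-04, 1.34701993e+00])}
```

View pics/scene0.png

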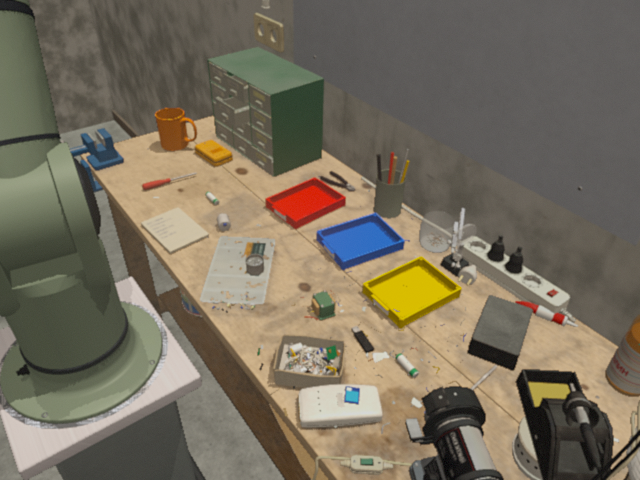

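View pics/side0.png

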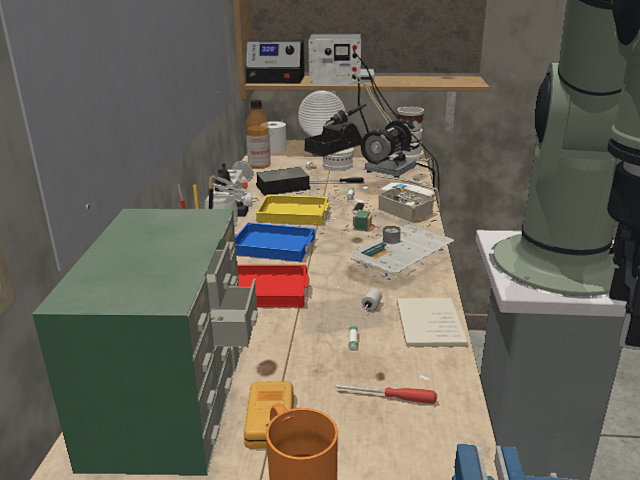

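The scene view shows cells at (212,198) and (406,365), the motor at (223,221), the transformer at (323,305) and the stick at (363,340). The grey disc at (255,263) on the magazine is a distractor. The trays are at (305,201), (360,240) and (412,291). Next I'll measure them from crops.

```bash
cat > h.py <<'E'
import numpy as np, cv2
from scipy.spatial.transform import Rotation as Ro
from workcell import monitor, optics, bot
def cam(n):
    p=optics.camera_params(n); K=np.array([[p['fx'],0,p['cx']],[0,p['fy'],p['cy']],[0,0,1]])
    return K,Ro.from_euler('xyz',p['rotation']).as_matrix(),p['origin']
def ray(c,uv,z):
    K,R,o=c; uv=np.atleast_2d(uv).astype(float)
    d=(R@np.linalg.solve(K,np.c_[uv,np.ones(len(uv))].T)).T
    return o+d*((z-o[2])/d[:,2])[:,None]
def proj(c,P):
    K,R,o=c; q=(K@R.T@(np.atleast_2d(P)-o).T).T
    return q[:,:2]/q[:,2:]
E
python3 - <<'E'
from h import *
for n in("scene","side"):
    im=cv2.imread(f"pics/{n}0.png"); c=cam(n); hsv=cv2.cvtColor(im,cv2.COLOR_BGR2HSV)
    for nm,lo,hi in(("red",(0,180,100),(6,255,255)),("blue",(105,150,80),(120,255,255)),("yel",(24,180,100),(32,255,255)),("grn",(50,70,60),(90,255,255))):
        m=cv2.inRange(hsv,lo,hi); k,l,st,ce=cv2.connectedComponentsWithStats(m)
        for i in range(1,k):
            if st[i,4]>(12 if nm=="grn" else 400):
                print(n,nm,st[i],ce[i].round(1),ray(c,ce[i],0.012)[0].round(3))
a=cv2.imread("pics/scene0.png")
cv2.imwrite("pics/c1.png",cv2.resize(a[170:395,180:480],None,fx=2.66,fy=2.66,interpolation=cv2.INTER_CUBIC))
E
```

```text
scene red [ 266  178   79   50 2209] [305.7 201.6] [0.602 0.16  0.012]
scene blue [ 318  213   86   56 2204] [361.9 241. ] [ 0.614 -0.042  0.012]
scene yel [ 363  257   98   71 3828] [411.4 290.3] [ 0.592 -0.225  0.012]
scene grn [ 271   80   52   72 2101] [298.4 113.5] [0.877 0.585 0.012]
scene grn [321 300  13  19  91] [327.6 309.4] [ 0.42  -0.169  0.012]
scene grn [326 345  11  16 109] [331.1 352.4] [ 0.36  -0.258  0.012]
scene grn [410 368   7   8  32] [412.6 371.4] [ 0.449 -0.374  0.012]
scene grn [361 459  11   6  49] [366.6 461.4] [ 0.275 -0.454  0.012]
side red [ 238  265   70   42 2392] [275.8 283.8] [0.576 0.151 0.012]
side blue [ 236  223   79   39 2324] [273.5 241.1] [ 0.61  -0.039  0.012]
side grn [354 217  14  13 142] [360.2 223.1] [ 0.421 -0.15   0.012]
side grn [366 244  19  11  43] [376.3 249.6] [ 0.383 -0.011  0.012]
side grn [   33   314   174   161 22561] [124.2 392.2] [0.748 0.483 0.012]
side grn [350 326   7   4  18] [353.1 327.5] [0.422 0.291 0.012]
side grn [349 341   8   3  13] [352.6 341.9] [0.421 0.333 0.012]
```

View pics/c1.png

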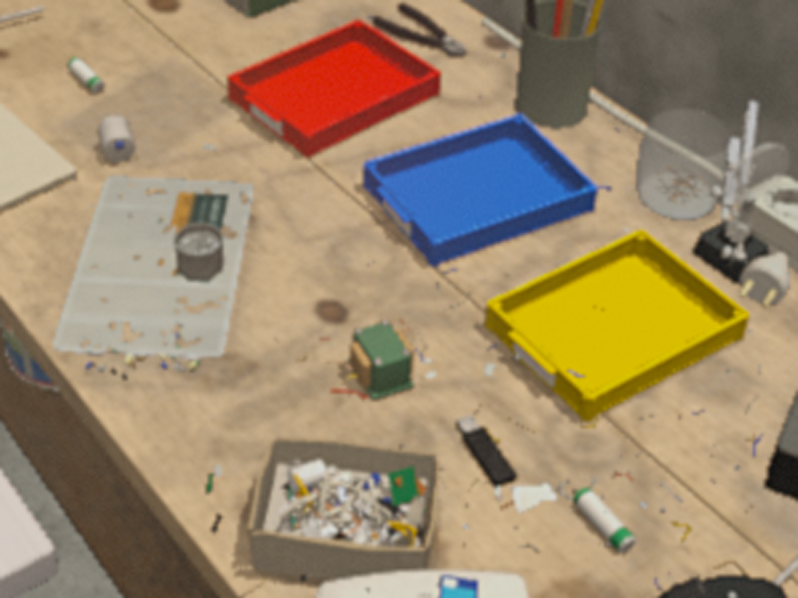

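View pics/wrist0.png

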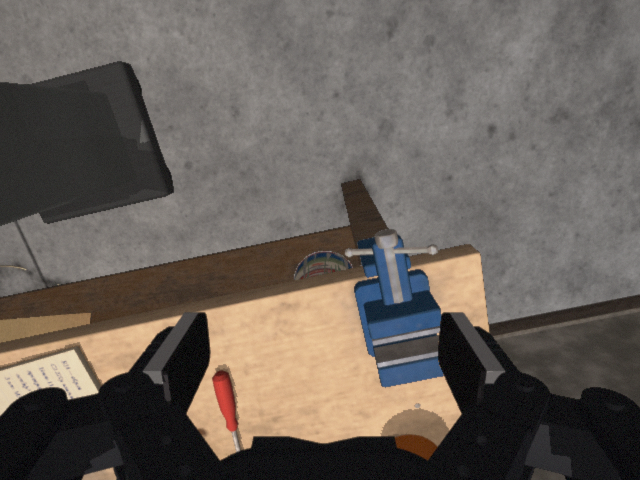

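```bash
python3 - <<'E'
from h import *
s=monitor.observe(); R=Ro.from_euler('xyz',s['tool_rot']).as_matrix(); print(R.round(3))
c=cam("wrist"); p=s['position']
print("cam in tool",(R.T@(c[2]-p)).round(4),"\n",(R.T@c[1]).round(3))
print("below tcp", [proj(c,[p[0],p[1],z])[0].round(0) for z in(0,.1)], "centre ray",ray(c,[320,240],0))
s=cam("scene")
f=lambda pts,z:ray(s,np.array(pts)/2.66+[180,170],z).round(3)
for nm,pts in dict(red=[(230,87),(360,22),(440,77),(310,142)],blue=[(364,172),(520,118),(595,188),(435,245)],yel=[(487,307),(643,235),(747,313),(588,402)]).items():
    q=f(pts,.025);print(nm,q.tolist(),q.mean(0),[np.linalg.norm(q[i]-q[i-1]).round(3) for i in range(4)])
print("cells",f([(73,63),(98,87),(578,496),(630,546)],.007).tolist())
print("motor",f([(113,125),(119,155)],.015).tolist());print("stick",f([(464,426),(508,478)],.006).tolist());print("trafo",f([(358,338),(380,360),(411,350),(385,322)],.034).tolist())
E
```

```text
[[-0.     0.223  0.975]
 [-0.001  0.975 -0.223]
 [-1.    -0.001  0.   ]]
cam in tool [-0.1665 -0.0006 -0.0778] 
 [[-0.    -0.301  0.954]
 [ 1.     0.001  0.001]
 [-0.001  0.954  0.301]]
below tcp [array([324., 201.]), array([324., 229.])] centre ray [[0.17677506 0.59639744 0.        ]]
red [[0.51, 0.196, 0.025], [0.675, 0.218, 0.025], [0.678, 0.098, 0.025], [0.521, 0.084, 0.025]] [0.596 0.149 0.025] [np.float64(0.113), np.float64(0.166), np.float64(0.12), np.float64(0.158)]
blue [[0.534, 0.022, 0.025], [0.696, 0.005, 0.025], [0.68, -0.108, 0.025], [0.524, -0.087, 0.025]] [ 0.6085 -0.042   0.025 ] [np.float64(0.109), np.float64(0.163), np.float64(0.114), np.float64(0.157)]
yel [[0.511, -0.167, 0.025], [0.669, -0.175, 0.025], [0.668, -0.287, 0.025], [0.506, -0.284, 0.025]] [ 0.5885  -0.22825  0.025  ] [np.float64(0.117), np.float64(0.158), np.float64(0.112), np.float64(0.162)]
cells [[0.422, 0.34, 0.007], [0.422, 0.29, 0.007], [0.454, -0.332, 0.007], [0.453, -0.382, 0.007]]
motor [[0.399, 0.218, 0.015], [0.382, 0.176, 0.015]]
stick [[0.432, -0.237, 0.006], [0.426, -0.292, 0.006]]
trafo [[0.406, -0.144, 0.034], [0.405, -0.172, 0.034], [0.43, -0.177, 0.034], [0.432, -0.142, 0.034]]
```

```bash
cat >> h.py <<'E'
def plan(x,y,z,yaw,n=None):
    "rows to bring the tool, pointing down, to x,y,z with its y axis at angle yaw (deg, world)"
    s=monitor.observe(); R=Ro.from_euler('xyz',s['tool_rot']).as_matrix(); p=s['position']
    a=np.deg2rad(yaw); Y=np.array([np.cos(a),np.sin(a),0]); X=np.array([0,0,-1.]); T=np.c_[X,Y,np.cross(X,Y)]
    w=Ro.from_matrix(R.T@T).as_rotvec(); d=np.array([x,y,z])-p
    m=int(np.ceil(max(np.abs(d).max()*1.0/.030, np.linalg.norm(d)/.03, np.abs(np.rad2deg(w)).max()/6)))
    n=n or m; D=[];
    for i in range(n):
        D.append(((R.T@d)/n/.03).round(2).tolist()); R=R@Ro.from_rotvec(w/n).as_matrix()
    print("need",m,"n",n,"pos",p.round(4),"F",s['force'].round(1),"w",s['grip_width'].__round__(4),"t",s['clock'])
    print(D if not np.allclose(D,D[0],atol=.011) else (D[0],"x",n), (np.rad2deg(w)/6/n).round(3).tolist())
E
python3 -c "
from h import *
plan(.43,.315,.2,0,16)"
```

```text
need 14 n 16 pos [0.1393 0.609  0.2072] F [ 0.7 -0.2  0.7] w 0.0853 t 0.15
[[0.02, -0.46, 0.73], [0.02, -0.4, 0.76], [0.02, -0.33, 0.79], [0.02, -0.27, 0.82], [0.02, -0.2, 0.84], [0.02, -0.12, 0.85], [0.02, -0.05, 0.86], [0.02, 0.02, 0.86], [0.02, 0.09, 0.86], [0.02, 0.16, 0.85], [0.02, 0.23, 0.83], [0.02, 0.3, 0.81], [0.01, 0.37, 0.78], [0.01, 0.43, 0.74], [0.01, 0.49, 0.71], [0.01, 0.55, 0.66]] [0.803, 0.0, 0.0]
```

>>> {"method": "arm_command", "body": {
  "delta_pos": [
    [0.02,-0.46,0.73],
    [0.02,-0.4,0.76],
    [0.02,-0.33,0.79],
    [0.02,-0.27,0.82],
    [0.02,-0.2,0.84],
    [0.02,-0.12,0.85],
    [0.02,-0.05,0.86],
    [0.02,0.02,0.86],
    [0.02,0.09,0.86],
    [0.02,0.16,0.85]
  ],
  "rotation": [
    [0.8,0,0],
    [0.8,0,0],
    [0.8,0,0],
    [0.8,0,0],
    [0.8,0,0],
    [0.8,0,0],
    [0.8,0,0],
    [0.8,0,0],
    [0.8,0,0],
    [0.8,0,0]
  ],
  "gripper": -1
}}

```text
clock: 1.15
position: [0.3229, 0.4166, 0.1989]
tool_rot: [-1.288, 1.567, -2.382]
force: [0.7, -0.0, 0.8]
grip_width: 0.0856
```

```bash
python3 -c "
from h import *
plan(.43,.315,.2,0,8)"
```

```text
need 5 n 8 pos [0.3229 0.4166 0.1989] F [ 0.7 -0.   0.8] w 0.0856 t 1.15
[[-0.0, 0.2, 0.58], [-0.0, 0.24, 0.57], [-0.0, 0.27, 0.55], [-0.0, 0.3, 0.54], [-0.0, 0.33, 0.52], [-0.0, 0.36, 0.5], [-0.0, 0.39, 0.47], [-0.0, 0.42, 0.45]] [0.57, 0.002, 0.004]
```

>>> {"method": "arm_command", "body": {
  "delta_pos": [
    [0,0.2,0.58],
    [0,0.24,0.57],
    [0,0.27,0.55],
    [0,0.3,0.54],
    [0,0.33,0.52],
    [0,0.36,0.5],
    [0,0.39,0.47],
    [0,0.42,0.45],
    [0,0,0],
    [0,0,0]
  ],
  "rotation": [
    [0.57,0,0],
    [0.57,0,0],
    [0.57,0,0],
    [0.57,0,0],
    [0.57,0,0],
    [0.57,0,0],
    [0.57,0,0],
    [0.57,0,0],
    [0,0,0],
    [0,0,0]
  ]
}}

```text
clock: 2.15
position: [0.4397, 0.3004, 0.1988]
tool_rot: [-0.51, 1.567, -2.133]
force: [-0.2, -0.5, -0.7]
grip_width: 0.0853
```

```bash
cat >> h.py <<'E'
def shot(name,cam_n="wrist"):
    c=cam(cam_n); im=optics.grab_frame(cam_n)[:,:,::-1].copy(); cv2.imwrite(f"pics/{name}.png",im); return c,im
E
python3 -c "
from h import *
c,im=shot('w1'); s=monitor.observe();print(s['position'],s['tool_rot'],s['qpos'].round(2))
print(c[2])
print(proj(c,[[.422,.34,.007],[.422,.29,.007]]), proj(c,[[.39,.197,.015]]))
hsv=cv2.cvtColor(im,cv2.COLOR_BGR2HSV); m=cv2.inRange(hsv,(50,70,50),(90,255,255)); k,l,st,ce=cv2.connectedComponentsWithStats(m)
for i in range(1,k):
    if st[i,4]>20: print(st[i],ce[i],ray(c,ce[i],.007)[0].round(4))
"
```

```text
[0.43974394 0.30032214 0.19888813] [-0.44985689  1.56685473 -2.07257813] [-1.    0.41  0.38  1.87 -0.19  0.9  -0.58]
[0.44324709 0.377588   0.36511311]
[[303.0218195  159.61645528]
 [306.60544998 214.06770149]] [[279.85299135 309.41750688]]
[295 164  15   6  76] [302.03947368 166.69736842] [0.4207 0.3338 0.007 ]
[298 207  16  11 145] [305.48965517 212.2137931 ] [0.4211 0.2918 0.007 ]
```

View pics/w1.png

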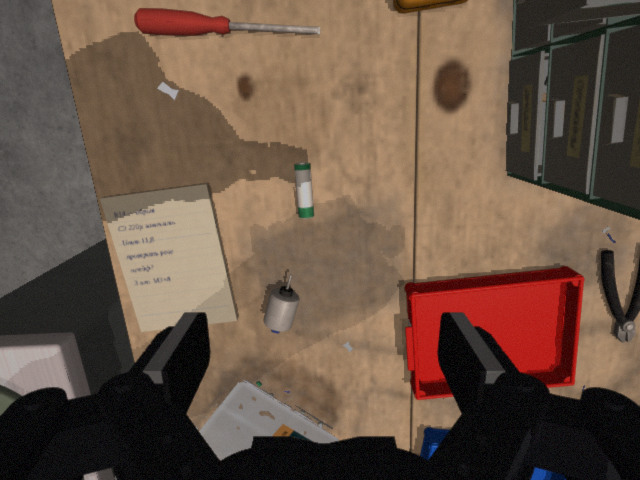

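Cell in the wrist view at (305,190), running along world y, centred at about (0.421, 0.312). This agrees with the scene estimate. The motor is at (282,305) with its nose up, towards +y. Red tray interior at (490,335).

```bash
python3 -c "
from h import *
plan(.421,.312,.08,0,6)
c=cam('wrist')
print('red rim',ray(c,[(407,287),(582,269),(574,386),(418,397)],.025).round(3).tolist())
print('motor',ray(c,[(275,330),(289,272),(285,290)],.015).round(4).tolist(), ray(c,[(282,309)],.02))
"
```

```text
need 5 n 6 pos [0.4397 0.3003 0.1989] F [ 0.6 -0.5 -0.7] w 0.0859 t 2.2
([0.66, -0.11, -0.06], 'x', 6) [-0.083, 0.006, 0.003]
red rim [[0.513, 0.219, 0.025], [0.673, 0.23, 0.025], [0.684, 0.101, 0.025], [0.526, 0.095, 0.025]]
motor [[0.3833, 0.1743, 0.015], [0.4021, 0.236, 0.015], [0.3968, 0.2175, 0.015]] [[0.39293533 0.19980755 0.02      ]]
```

>>> {"method": "arm_command", "body": {
  "delta_pos": [
    [0.66,-0.11,-0.06],
    [0.66,-0.11,-0.06],
    [0.66,-0.11,-0.06],
    [0.66,-0.11,-0.06],
    [0.66,-0.11,-0.06],
    [0.6,-0.11,-0.06],
    [0,0,0],
    [0,0,0]
  ],
  "rotation": [
    [-0.08,0,0],
    [-0.08,0,0],
    [-0.08,0,0],
    [-0.08,0,0],
    [-0.08,0,0],
    [-0.08,0,0],
    [0,0,0],
    [0,0,0]
  ],
  "gripper": 0.1,
  "grip_force": 30
}}

```text
clock: 3.0
position: [0.4175, 0.316, 0.0786]
tool_rot: [-1.424, 1.569, -2.987]
force: [0.0, -1.0, -0.0]
grip_width: 0.0386
```

```bash
python3 -c "
from h import *
plan(.421,.312,.018,0,5)
c,im=shot('w2')
hsv=cv2.cvtColor(im,cv2.COLOR_BGR2HSV); m=cv2.inRange(hsv,(50,70,50),(90,255,255)); k,l,st,ce=cv2.connectedComponentsWithStats(m)
for i in range(1,k):
    if st[i,4]>20: print(st[i],ce[i],ray(c,ce[i],.008)[0].round(4))
"
```

```text
need 3 n 5 pos [0.4175 0.316  0.0786] F [ 0. -1. -0.] w 0.0386 t 3.0
([0.4, 0.02, 0.03], 'x', 5) [0.013, 0.001, 0.004]
[320 212  23  10 165] [330.61818182 216.64242424] [0.4207 0.3334 0.008 ]
[320 271  22  17 287] [330.72125436 279.63414634] [0.4213 0.2913 0.008 ]
```

>>> {"method": "arm_command", "body": {
  "delta_pos": [
    [0.4,0.02,0.03],
    [0.4,0.02,0.03],
    [0.4,0.02,0.03],
    [0.4,0.02,0.03],
    [0.38,0.02,0.03],
    [0,0,0],
    [0,0,0]
  ],
  "rotation": [
    [0.01,0,0],
    [0.01,0,0],
    [0.01,0,0],
    [0.01,0,0],
    [0.01,0,0],
    [0,0,0],
    [0,0,0]
  ]
}}

```text
clock: 3.75
position: [0.4217, 0.3114, 0.0152]
tool_rot: [-2.553, 1.569, 2.159]
force: [0.2, -0.0, -0.1]
grip_width: 0.0386
```

>>> {"method": "arm_command", "body": {
  "delta_pos": [
    [0,0,0],
    [0,0,0],
    [0,0,0],
    [0,0,0],
    [0,0,0],
    [0,0,0]
  ],
  "rotation": [
    [0,0,0],
    [0,0,0],
    [0,0,0],
    [0,0,0],
    [0,0,0],
    [0,0,0]
  ],
  "gripper": 1
}}

```text
clock: 4.35
position: [0.4223, 0.3122, 0.0166]
tool_rot: [2.823, 1.568, 1.253]
force: [0.1, -0.4, 0.5]
grip_width: -0.0002
```

```bash
python3 -c "
from h import *
plan(.421,.312,.10,0,4)
"
```

```text
need 3 n 4 pos [0.4223 0.3122 0.0166] F [ 0.1 -0.4  0.5] w -0.0002 t 4.35
([-0.7, -0.01, -0.0], 'x', 4) [0.001, -0.007, -0.002]
```

The width reads 0, so the cell isn't in the jaws. I'll take a look.

```bash
python3 -c "
from h import *
c,im=shot('w3'); s=monitor.observe(); print(proj(c,s['position']),proj(c,s['position']-[0,0,.014]))
"
```

```text
[[325.39603129 290.6732277 ]] [[325.26521458 278.78546374]]
```

View pics/w3.png

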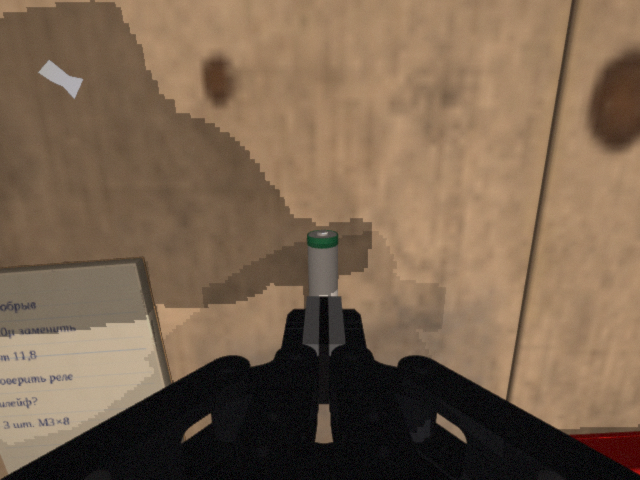

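```bash
python3 -c "
from h import *
im=cv2.imread('pics/w3.png')[210:450,240:410]
cv2.imwrite('pics/w3z.png',cv2.resize(cv2.convertScaleAbs(im,alpha=1.6,beta=30),None,fx=2.5,fy=2.5,interpolation=cv2.INTER_CUBIC))
"
```

```text
(no output)
```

View pics/w3z.png

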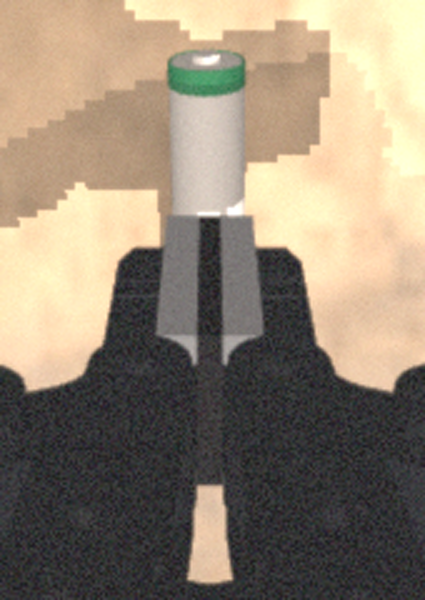

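>>> {"method": "arm_command", "body": {
  "delta_pos": [
    [-0.3,0,0],
    [-0.3,0,0],
    [-0.4,0,0],
    [-0.4,0,0],
    [0,0,0],
    [0,0,0]
  ],
  "rotation": [
    [0,0,0],
    [0,0,0],
    [0,0,0],
    [0,0,0],
    [0,0,0],
    [0,0,0]
  ]
}}

```text
clock: 5.0
position: [0.4227, 0.3124, 0.0636]
tool_rot: [2.652, 1.566, 1.082]
force: [0.7, -0.7, -0.1]
grip_width: 0.0001
```

```bash
python3 -c "
from h import *
c,im=shot('w4'); c2,im2=shot('s4','side'); s=monitor.observe(); print(s['position'],s['grip_width'],s['force'])
u=proj(c2,[.421,.312,.03])[0].astype(int);print(u, proj(c2,s['position']), proj(c2,s['position']-[0,0,.014]))
z=cv2.resize(im2[u[1]-70:u[1]+50,u[0]-60:u[0]+60],(480,480),interpolation=cv2.INTER_CUBIC)
w=im[180:420,200:450]; w=cv2.resize(w,(500,480))
cv2.imwrite('pics/m4.png',np.hstack([z,w])[:, :800] if 0 else cv2.resize(np.hstack([z,w]),(800,392)))
"
```

```text
[0.42258606 0.31226669 0.06321329] -0.00045458823888857295 [-0.71608601 -0.31254295  0.45921332]
[353 325] [[352.64555856 308.39078864]] [[352.5248734  315.68930757]]
```

View pics/m4.png

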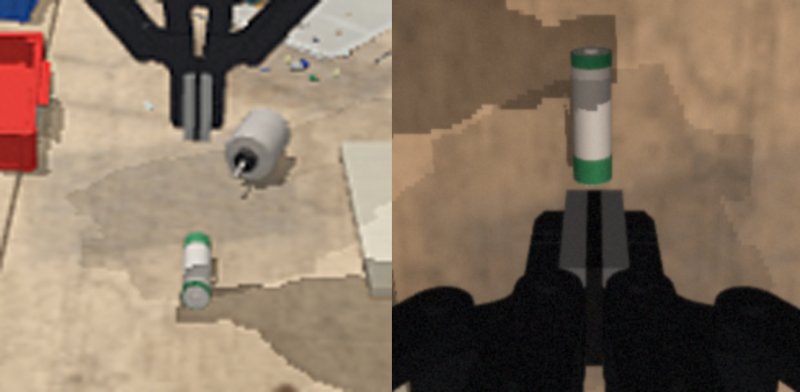

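```bash
python3 -c "
from h import *
s=monitor.observe(); a=cam('wrist'); b=cam('side'); 
P=lambda c:c[0]@np.c_[c[1].T,-c[1].T@c[2]]
X=cv2.triangulatePoints(P(a),P(b),np.array([[323.1],[296.4]]),np.array([[353.3],[296.9]])); X=(X[:3]/X[3]).ravel()
print(X,X-s['position'],proj(a,X),proj(b,X))
"
```

```text
[0.42155403 0.32258187 0.09108338] [-0.00103203  0.01031518  0.02787009] [[323.1867001  296.39668427]] [[353.30915831 296.89997872]]
```

Triangulating the fingertips in the wrist and side views puts them 28 mm above the reported TCP. The text says 14 mm ahead, so the tool is effectively 42 mm shorter than stated. X and y agree. I'll work with that offset and descend carefully, checking the force.

>>> {"method": "arm_command", "body": {
  "delta_pos": [
    [0,0,0],
    [0.4,0,0],
    [0.5,0,0],
    [0.5,0,0],
    [0.5,0,0],
    [0.4,0,0],
    [0,0,0],
    [0,0,0]
  ],
  "rotation": [
    [0,0,0],
    [0,0,0],
    [0,0,0],
    [0,0,0],
    [0,0,0],
    [0,0,0],
    [0,0,0],
    [0,0,0]
  ],
  "gripper": 0.1
}}

```text
clock: 5.9
position: [0.421, 0.311, -0.0138]
tool_rot: [-1.776, 1.569, 2.936]
force: [0.4, 0.8, -0.9]
grip_width: 0.0383
```

```bash
python3 -c "
from h import *
plan(.421,.312,-.023,0,3)
"
```

```text
need 1 n 3 pos [ 0.421   0.311  -0.0138] F [ 0.4  0.8 -0.9] w 0.0383 t 5.9
([0.1, -0.0, -0.01], 'x', 3) [0.0, -0.001, 0.006]
```

>>> {"method": "arm_command", "body": {
  "delta_pos": [
    [0.1,0,0],
    [0.1,0,0],
    [0.1,0,0],
    [0,0,0],
    [0,0,0]
  ],
  "rotation": [
    [0,0,0],
    [0,0,0],
    [0,0,0],
    [0,0,0],
    [0,0,0]
  ]
}}

```text
clock: 6.4
position: [0.4217, 0.3117, -0.0222]
tool_rot: [-3.096, 1.569, 1.617]
force: [0.7, 1.1, 1.0]
grip_width: 0.0384
```

>>> {"method": "arm_command", "body": {
  "delta_pos": [
    [0,0,0],
    [0,0,0],
    [0,0,0],
    [0,0,0],
    [0,0,0]
  ],
  "rotation": [
    [0,0,0],
    [0,0,0],
    [0,0,0],
    [0,0,0],
    [0,0,0]
  ],
  "gripper": 1
}}

```text
clock: 6.9
position: [0.4219, 0.3118, -0.0217]
tool_rot: [2.982, 1.568, 1.412]
force: [0.0, 0.4, -0.2]
grip_width: 0.0118
```

>>> {"method": "arm_command", "body": {
  "delta_pos": [
    [0,0,0],
    [0,0,0],
    [-0.3,0,0],
    [-0.4,0,0],
    [0,0,0],
    [0,0,0]
  ],
  "rotation": [
    [0,0,0],
    [0,0,0],
    [0,0,0],
    [0,0,0],
    [0,0,0],
    [0,0,0]
  ]
}}

```text
clock: 7.5
position: [0.4221, 0.3119, 0.0017]
tool_rot: [2.848, 1.568, 1.277]
force: [0.0, -0.0, -0.8]
grip_width: 0.0119
```

```bash
python3 -c "
from h import *
c,im=shot('w5'); c2,im2=shot('s5','side'); s=monitor.observe(); print(s['position'],s['grip_width'],s['force'])
u=proj(c2,[.421,.312,.03])[0].astype(int);print(u)
z=cv2.resize(im2[u[1]-70:u[1]+50,u[0]-60:u[0]+60],(480,480),interpolation=cv2.INTER_CUBIC)
w=im[180:420,200:450]; w=cv2.resize(w,(500,480))
cv2.imwrite('pics/m5.png',cv2.resize(np.hstack([z,w]),(800,392)))
plan(.57,.156,.10,0,10)
"
```

```text
[0.42205591 0.31184907 0.00134865] 0.012432966934773455 [-0.58905883  0.16682967 -0.23970401]
[353 325]
need 8 n 10 pos [0.4221 0.3118 0.0013] F [-0.6  0.2 -0.2] w 0.0124 t 7.6
([-0.33, 0.49, 0.52], 'x', 10) [0.0, -0.003, -0.001]
```

View pics/m5.png

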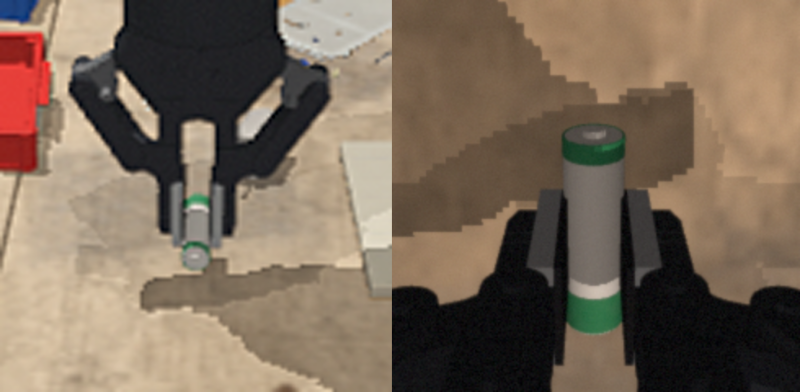

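Cell held level, in the middle of its length. I'll carry it to the red tray at (0.57, 0.156).

>>> {"method": "arm_command", "body": {
  "delta_pos": [
    [-0.6,0.3,0.3],
    [-0.6,0.5,0.5],
    [-0.4,0.5,0.54],
    [-0.3,0.5,0.54],
    [0,0.5,0.54],
    [0,0.5,0.54],
    [0,0.5,0.54],
    [0,0.5,0.54],
    [0,0.5,0.54],
    [0,0.4,0.4]
  ],
  "rotation": [
    [0,0,0],
    [0,0,0],
    [0,0,0],
    [0,0,0],
    [0,0,0],
    [0,0,0],
    [0,0,0],
    [0,0,0],
    [0,0,0],
    [0,0,0]
  ]
}}

```text
clock: 8.6
position: [0.5655, 0.1584, 0.0576]
tool_rot: [-1.853, 1.567, 2.865]
force: [0.8, 0.5, 0.4]
grip_width: 0.0115
```

>>> {"method": "arm_command", "body": {
  "delta_pos": [
    [0,0,0],
    [0,0,0]
  ],
  "rotation": [
    [0,0,0],
    [0,0,0]
  ]
}}

```text
clock: 8.8
position: [0.5664, 0.1561, 0.0569]
tool_rot: [-1.596, 1.567, 3.118]
force: [-0.6, 0.4, -0.3]
grip_width: 0.0121
```

```bash
python3 -c "
from h import *
plan(.57,.156,-.009,0,5)
"
```

```text
need 3 n 5 pos [0.5664 0.1561 0.0569] F [-0.6  0.4 -0.3] w 0.0121 t 8.8
([0.44, 0.03, 0.0], 'x', 5) [0.004, -0.0, 0.007]
```

>>> {"method": "arm_command", "body": {
  "delta_pos": [
    [0.44,0.03,0],
    [0.44,0.03,0],
    [0.44,0.03,0],
    [0.4,0.02,0],
    [0.3,0,0],
    [0,0,0],
    [0,0,0],
    [0,0,0]
  ],
  "rotation": [
    [0,0,0],
    [0,0,0],
    [0,0,0],
    [0,0,0],
    [0,0,0],
    [0,0,0],
    [0,0,0],
    [0,0,0]
  ]
}}

```text
clock: 9.6
position: [0.5668, 0.1586, -0.0109]
tool_rot: [-1.564, 1.563, -3.129]
force: [0.2, 0.5, 0.1]
grip_width: 0.0126
```

>>> {"method": "arm_command", "body": {
  "delta_pos": [
    [0.08,0,0],
    [0.06,0,0],
    [0.04,0,0],
    [0,0,0],
    [0,0,0]
  ],
  "rotation": [
    [0,0,0],
    [0,0,0],
    [0,0,0],
    [0,0,0],
    [0,0,0]
  ]
}}

```text
clock: 10.1
position: [0.5677, 0.1588, -0.0153]
tool_rot: [-1.713, 1.565, 3.005]
force: [0.2, 1.1, 0.6]
grip_width: 0.0118
```

>>> {"method": "arm_command", "body": {
  "delta_pos": [
    [0.04,0,0],
    [0.04,0,0],
    [0,0,0],
    [0,0,0]
  ],
  "rotation": [
    [0,0,0],
    [0,0,0],
    [0,0,0],
    [0,0,0]
  ]
}}

```text
clock: 10.5
position: [0.568, 0.1589, -0.0167]
tool_rot: [-1.843, 1.566, 2.875]
force: [0.4, -0.3, 0.1]
grip_width: 0.012
```

>>> {"method": "arm_command", "body": {
  "delta_pos": [
    [0.04,0,0],
    [0,0,0]
  ],
  "rotation": [
    [0,0,0],
    [0,0,0]
  ]
}}

```text
clock: 10.7
position: [0.5682, 0.159, -0.0167]
tool_rot: [-1.962, 1.566, 2.756]
force: [0.2, -0.5, -0.2]
grip_width: 0.012
```

>>> {"method": "arm_command", "body": {
  "delta_pos": [
    [0,0,0],
    [0,0,0],
    [0,0,0],
    [0,0,0],
    [-0.3,0,0],
    [-0.6,0,0],
    [-0.8,0,0],
    [-0.8,0,0],
    [-0.8,0,0],
    [0,0,0]
  ],
  "rotation": [
    [0,0,0],
    [0,0,0],
    [0,0,0],
    [0,0,0],
    [0,0,0],
    [0,0,0],
    [0,0,0],
    [0,0,0],
    [0,0,0],
    [0,0,0]
  ],
  "gripper": 0.1
}}

```text
clock: 11.7
position: [0.5683, 0.1583, 0.0876]
tool_rot: [-1.802, 1.565, 2.915]
force: [0.2, -0.4, -0.5]
grip_width: 0.0383
```

```bash
python3 -c "
from h import *
plan(.454,-.32,.12,0,18)
"
```

```text
need 17 n 18 pos [0.5683 0.1583 0.0876] F [ 0.2 -0.4 -0.5] w 0.0383 t 11.7
([-0.06, -0.22, 0.88], 'x', 18) [0.002, -0.001, 0.003]
```

>>> {"method": "arm_command", "body": {
  "delta_pos": [
    [-0.06,-0.22,0.9],
    [-0.06,-0.22,0.9],
    [-0.06,-0.22,0.9],
    [-0.06,-0.22,0.9],
    [-0.06,-0.22,0.9],
    [-0.06,-0.22,0.9],
    [-0.06,-0.22,0.9],
    [-0.06,-0.22,0.9],
    [-0.06,-0.22,0.9],
    [-0.06,-0.22,0.9]
  ],
  "rotation": [
    [0,0,0],
    [0,0,0],
    [0,0,0],
    [0,0,0],
    [0,0,0],
    [0,0,0],
    [0,0,0],
    [0,0,0],
    [0,0,0],
    [0,0,0]
  ]
}}

```text
clock: 12.7
position: [0.5012, -0.1173, 0.1067]
tool_rot: [-2.288, 1.565, 2.436]
force: [0.1, -0.2, 0.8]
grip_width: 0.0386
```

>>> {"method": "arm_command", "body": {
  "delta_pos": [
    [-0.06,-0.22,0.9],
    [-0.06,-0.22,0.9],
    [-0.06,-0.22,0.9],
    [-0.06,-0.22,0.9],
    [-0.06,-0.22,0.9],
    [-0.06,-0.22,0.9],
    [-0.06,-0.22,0.9],
    [-0.06,-0.22,0.9],
    [0,0,0],
    [0,0,0]
  ],
  "rotation": [
    [0,0,0],
    [0,0,0],
    [0,0,0],
    [0,0,0],
    [0,0,0],
    [0,0,0],
    [0,0,0],
    [0,0,0],
    [0,0,0],
    [0,0,0]
  ]
}}

```text
clock: 13.7
position: [0.4448, -0.3462, 0.1214]
tool_rot: [-2.089, 1.565, 2.63]
force: [0.0, 1.1, -0.6]
grip_width: 0.0381
```

```bash
cat >> h.py <<'E'
def green(c,im,z=.007):
    hsv=cv2.cvtColor(im,cv2.COLOR_BGR2HSV); m=cv2.inRange(hsv,(50,70,50),(90,255,255)); k,l,st,ce=cv2.connectedComponentsWithStats(m)
    for i in range(1,k):
        if st[i,4]>40: print(st[i],ce[i].round(1),ray(c,ce[i],z)[0].round(4))
E
python3 -c "
from h import *
c,im=shot('w6'); green(c,im); s=monitor.observe(); print(s['position'],s['qpos'].round(2))
"
```

```text
[160  98  23  48 283] [170.  121.1] [ 0.3378 -0.2734  0.007 ]
[329 209  20   9 121] [338.5 213.8] [ 0.454  -0.3372  0.007 ]
[324 260  19  15 210] [332.8 267.6] [ 0.4505 -0.3792  0.007 ]
[ 97 352  23  20 198] [107.7 361.8] [ 0.2655 -0.4645  0.007 ]
[ 0.44467076 -0.34631692  0.12149052] [ 0.37  0.55  0.26  1.85 -0.2   0.77  0.74]
```

View pics/w6.png

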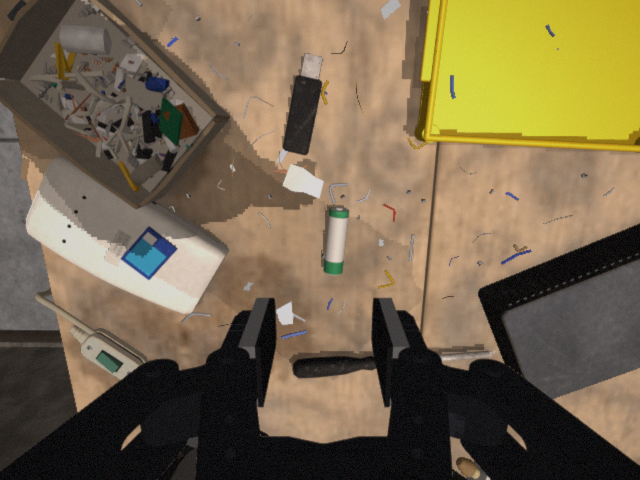

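```bash
python3 -c "
from h import *
plan(.4523,-.358,-.008,-4.8,6)
c=cam('wrist')
print('stick',ray(c,[(312,54),(304,153),(291,151),(307,77),(322,79),(302,115)],.008).round(4).tolist())
"
```

```text
need 5 n 6 pos [ 0.4447 -0.3463  0.1215] F [-0.4 -0.1  0.2] w 0.0385 t 13.75
([0.72, 0.05, 0.07], 'x', 6) [0.144, -0.004, 0.009]
stick [[0.4348, -0.2312, 0.008], [0.4291, -0.294, 0.008], [0.4201, -0.2928, 0.008], [0.4314, -0.245, 0.008], [0.4413, -0.2462, 0.008], [0.428, -0.2689, 0.008]]
```

>>> {"method": "arm_command", "body": {
  "delta_pos": [
    [0.72,0.05,0.07],
    [0.72,0.05,0.07],
    [0.72,0.05,0.07],
    [0.72,0.05,0.07],
    [0.7,0.05,0.07],
    [0.5,0.02,0.02],
    [0,0,0],
    [0,0,0]
  ],
  "rotation": [
    [0.14,0,0],
    [0.14,0,0],
    [0.14,0,0],
    [0.14,0,0],
    [0.14,0,0],
    [0.1,0,0],
    [0,0,0],
    [0,0,0]
  ]
}}

```text
clock: 14.55
position: [0.4561, -0.3501, -0.0045]
tool_rot: [-2.42, 1.565, 2.222]
force: [0.5, -0.2, 0.1]
grip_width: 0.0387
```

```bash
python3 -c "
from h import *
plan(.4523,-.358,-.022,-4.8,4)
"
```

```text
need 1 n 4 pos [ 0.4561 -0.3501 -0.0045] F [ 0.5 -0.2  0.1] w 0.0387 t 14.55
([0.15, -0.03, 0.07], 'x', 4) [0.03, -0.011, 0.009]
```

>>> {"method": "arm_command", "body": {
  "delta_pos": [
    [0,-0.06,0.13],
    [0,-0.06,0.13],
    [0.18,0,0],
    [0.18,0,0],
    [0.16,0,0],
    [0.04,0,0],
    [0,0,0],
    [0,0,0]
  ],
  "rotation": [
    [0.03,-0.01,0],
    [0.03,-0.01,0],
    [0.03,-0.01,0],
    [0.03,0,0],
    [0,0,0],
    [0,0,0],
    [0,0,0],
    [0,0,0]
  ]
}}

```text
clock: 15.35
position: [0.4527, -0.3588, -0.02]
tool_rot: [-0.866, 1.57, -2.521]
force: [0.1, -0.0, 0.1]
grip_width: 0.0386
```

```bash
python3 -c "
from h import *
plan(.4523,-.358,-.022,-4.8,4)
"
```

```text
need 1 n 4 pos [ 0.4527 -0.3588 -0.02  ] F [ 0.1 -0.   0.1] w 0.0386 t 15.35
([0.02, -0.0, -0.01], 'x', 4) [-0.001, 0.001, 0.002]
```

>>> {"method": "arm_command", "body": {
  "delta_pos": [
    [0.05,0,0],
    [0.03,0,0],
    [0,0,0],
    [0,0,0],
    [0,0,0],
    [0,0,0],
    [0,0,0]
  ],
  "rotation": [
    [0,0,0],
    [0,0,0],
    [0,0,0],
    [0,0,0],
    [0,0,0],
    [0,0,0],
    [0,0,0]
  ],
  "gripper": 1
}}

```text
clock: 16.05
position: [0.453, -0.3589, -0.0221]
tool_rot: [-0.198, 1.57, -1.853]
force: [0.1, -0.3, 1.7]
grip_width: 0.0124
```

>>> {"method": "arm_command", "body": {
  "delta_pos": [
    [-0.3,0,0],
    [-0.6,0,0],
    [-0.8,0,0],
    [-0.8,0,0],
    [0,0,0]
  ],
  "rotation": [
    [0,0,0],
    [0,0,0],
    [0,0,0],
    [0,0,0],
    [0,0,0]
  ]
}}

```text
clock: 16.55
position: [0.4525, -0.3588, 0.0572]
tool_rot: [-1.199, 1.57, -2.855]
force: [0.1, 0.2, -0.5]
grip_width: 0.0122
```

```bash
python3 -c "
from h import *
plan(.622,.150,.06,0,20)
"
```

```text
need 18 n 20 pos [ 0.4525 -0.3588  0.0572] F [ 0.1  0.2 -0.5] w 0.0122 t 16.55
[[-0.01, 0.21, -0.87], [-0.01, 0.21, -0.87], [-0.01, 0.22, -0.87], [-0.01, 0.22, -0.87], [-0.01, 0.22, -0.87], [-0.0, 0.23, -0.86], [-0.0, 0.23, -0.86], [-0.0, 0.24, -0.86], [-0.0, 0.24, -0.86], [-0.0, 0.24, -0.86], [-0.0, 0.25, -0.86], [-0.0, 0.25, -0.86], [-0.0, 0.25, -0.86], [-0.0, 0.26, -0.86], [-0.0, 0.26, -0.85], [-0.0, 0.26, -0.85], [-0.0, 0.27, -0.85], [-0.0, 0.27, -0.85], [-0.0, 0.28, -0.85], [-0.0, 0.28, -0.85]] [-0.04, 0.0, 0.0]
```

>>> {"method": "arm_command", "body": {
  "delta_pos": [
    [-0.1,0.15,-0.6],
    [-0.1,0.2,-0.87],
    [-0.1,0.22,-0.87],
    [0,0.22,-0.87],
    [0,0.22,-0.87],
    [0,0.23,-0.86],
    [0,0.23,-0.86],
    [0,0.24,-0.86],
    [0,0.24,-0.86],
    [0,0.24,-0.86]
  ],
  "rotation": [
    [-0.04,0,0],
    [-0.04,0,0],
    [-0.04,0,0],
    [-0.04,0,0],
    [-0.04,0,0],
    [-0.04,0,0],
    [-0.04,0,0],
    [-0.04,0,0],
    [-0.04,0,0],
    [-0.04,0,0]
  ]
}}

```text
clock: 17.55
position: [0.5359, -0.107, 0.0683]
tool_rot: [0.383, 1.568, -1.236]
force: [0.4, 0.2, -0.0]
grip_width: 0.0124
```

>>> {"method": "arm_command", "body": {
  "delta_pos": [
    [0,0.25,-0.86],
    [0,0.25,-0.86],
    [0,0.25,-0.86],
    [0,0.26,-0.86],
    [0,0.26,-0.85],
    [0,0.26,-0.85],
    [0,0.27,-0.85],
    [0,0.27,-0.8],
    [0,0.2,-0.6],
    [0,0.2,-0.3]
  ],
  "rotation": [
    [-0.04,0,0],
    [-0.04,0,0],
    [-0.04,0,0],
    [-0.04,0,0],
    [-0.04,0,0],
    [-0.04,0,0],
    [-0.04,0,0],
    [-0.04,0,0],
    [-0.04,0,0],
    [0,0,0]
  ]
}}

```text
clock: 18.55
position: [0.6182, 0.1348, 0.0678]
tool_rot: [-0.227, 1.569, -1.803]
force: [-0.1, 1.5, 0.8]
grip_width: 0.0122
```

>>> {"method": "arm_command", "body": {
  "delta_pos": [
    [0,0,0]
  ],
  "rotation": [
    [0,0,0]
  ]
}}

```text
clock: 18.65
position: [0.6186, 0.1357, 0.0676]
tool_rot: [-0.197, 1.569, -1.771]
force: [0.2, -0.5, -0.4]
grip_width: 0.012
```

```bash
python3 -c "
from h import *
c,im=shot('w7'); green(c,im,.012)
plan(.622,.156,-.009,0,5)
"
```

```text
[220 170  25  10 207] [232. 175.] [0.5666 0.1808 0.012 ]
[226 238  24  18 347] [237.9 246.6] [0.567  0.1386 0.012 ]
[305 264  37  17 447] [323.2 273.1] [0.6175 0.1215 0.012 ]
[307 358  34  26 671] [323.6 371.6] [0.6175 0.0517 0.012 ]
need 3 n 5 pos [0.6183 0.1347 0.0676] F [-0.2 -0.3 -0.5] w 0.0123 t 18.7
([0.51, 0.02, -0.14], 'x', 5) [-0.009, 0.004, 0.001]
```

Cell A lies at (0.567, 0.160), upright and still. Cell B goes beside it.

>>> {"method": "arm_command", "body": {
  "delta_pos": [
    [0.2,0.02,-0.35],
    [0.5,0.04,-0.35],
    [0.5,0.04,0],
    [0.5,0.02,0],
    [0.4,0,0],
    [0.3,0,0],
    [0,0,0],
    [0,0,0]
  ],
  "rotation": [
    [0,0,0],
    [0,0,0],
    [0,0,0],
    [0,0,0],
    [0,0,0],
    [0,0,0],
    [0,0,0],
    [0,0,0]
  ]
}}

```text
clock: 19.5
position: [0.6206, 0.152, -0.0128]
tool_rot: [-0.698, 1.565, -2.279]
force: [-0.0, -0.9, 1.1]
grip_width: 0.0121
```

>>> {"method": "arm_command", "body": {
  "delta_pos": [
    [0.06,0,0],
    [0.05,0,0],
    [0.05,0,0],
    [0,0,0],
    [0,0,0]
  ],
  "rotation": [
    [0,0,0],
    [0,0,0],
    [0,0,0],
    [0,0,0],
    [0,0,0]
  ]
}}

```text
clock: 20.0
position: [0.6217, 0.1521, -0.0162]
tool_rot: [-0.349, 1.567, -1.93]
force: [-0.1, -0.4, -0.2]
grip_width: 0.0121
```

>>> {"method": "arm_command", "body": {
  "delta_pos": [
    [0.05,0,0],
    [0,0,0],
    [0,0,0]
  ],
  "rotation": [
    [0,0,0],
    [0,0,0],
    [0,0,0]
  ]
}}

```text
clock: 20.3
position: [0.6221, 0.1523, -0.0169]
tool_rot: [-0.132, 1.567, -1.713]
force: [0.1, -0.3, -0.6]
grip_width: 0.0118
```

>>> {"method": "arm_command", "body": {
  "delta_pos": [
    [0,0,0],
    [0,0,0],
    [0,0,0],
    [0,0,0],
    [-0.3,0,0],
    [-0.6,0,0],
    [-0.9,0,0],
    [-0.9,0,0],
    [-0.9,0,0],
    [0,0,0]
  ],
  "rotation": [
    [0,0,0],
    [0,0,0],
    [0,0,0],
    [0,0,0],
    [0,0,0],
    [0,0,0],
    [0,0,0],
    [0,0,0],
    [0,0,0],
    [0,0,0]
  ],
  "gripper": 0.1
}}

```text
clock: 21.3
position: [0.6226, 0.1522, 0.1011]
tool_rot: [0.429, 1.568, -1.153]
force: [0.8, -0.3, 1.1]
grip_width: 0.0386
```

```bash
python3 -c "
from h import *
c,im=shot('w8'); green(c,im,.012)
plan(.42,-.15,.14,90,18)
plan(.42,-.15,.14,-90,18)
print(monitor.observe()['qpos'].round(2))
"
```

```text
[228 190  22   8 148] [238.9 193.7] [0.5668 0.1807 0.012 ]
[312 199  21   8 142] [322.2 202.6] [0.6211 0.1742 0.012 ]
[234 247  21  15 251] [244.  254.4] [0.5671 0.1386 0.012 ]
[313 256  19  14 234] [322.1 262.8] [0.6206 0.1319 0.012 ]
need 16 n 18 pos [0.6219 0.1522 0.0995] F [0.2 1.2 0.3] w 0.0388 t 21.35
[[-0.07, -0.37, 0.56], [-0.07, -0.42, 0.53], [-0.07, -0.46, 0.49], [-0.07, -0.5, 0.45], [-0.07, -0.54, 0.4], [-0.07, -0.57, 0.35], [-0.07, -0.6, 0.3], [-0.07, -0.63, 0.25], [-0.07, -0.65, 0.19], [-0.07, -0.66, 0.14], [-0.07, -0.67, 0.08], [-0.07, -0.67, 0.02], [-0.07, -0.67, -0.04], [-0.07, -0.67, -0.1], [-0.07, -0.65, -0.16], [-0.07, -0.64, -0.22], [-0.07, -0.62, -0.27], [-0.07, -0.59, -0.32]] [-0.839, 0.001, 0.001]
need 15 n 18 pos [0.6219 0.1522 0.0995] F [0.2 1.2 0.3] w 0.0388 t 21.35
[[-0.07, -0.37, 0.56], [-0.07, -0.32, 0.59], [-0.07, -0.26, 0.62], [-0.07, -0.21, 0.64], [-0.07, -0.15, 0.66], [-0.07, -0.1, 0.67], [-0.07, -0.04, 0.67], [-0.07, 0.02, 0.67], [-0.07, 0.08, 0.67], [-0.07, 0.14, 0.66], [-0.07, 0.19, 0.65], [-0.07, 0.25, 0.63], [-0.07, 0.3, 0.6], [-0.07, 0.35, 0.57], [-0.07, 0.4, 0.54], [-0.07, 0.44, 0.51], [-0.07, 0.49, 0.46], [-0.07, 0.53, 0.42]] [0.828, 0.001, -0.001]
[-0.54  0.7   0.32  1.66 -0.28  0.83 -0.11]
```

>>> {"method": "arm_command", "body": {
  "delta_pos": [
    [-0.07,-0.37,0.56],
    [-0.07,-0.32,0.59],
    [-0.07,-0.26,0.62],
    [-0.07,-0.21,0.64],
    [-0.07,-0.15,0.66],
    [-0.07,-0.1,0.67],
    [-0.07,-0.04,0.67],
    [-0.07,0.02,0.67],
    [-0.07,0.08,0.67],
    [-0.07,0.14,0.66]
  ],
  "rotation": [
    [0.83,0,0],
    [0.83,0,0],
    [0.83,0,0],
    [0.83,0,0],
    [0.83,0,0],
    [0.83,0,0],
    [0.83,0,0],
    [0.83,0,0],
    [0.83,0,0],
    [0.83,0,0]
  ],
  "gripper": -0.8
}}

```text
clock: 22.35
position: [0.5011, -0.0177, 0.1229]
tool_rot: [-0.558, 1.568, -3.039]
force: [0.8, -0.9, -0.6]
grip_width: 0.0771
```

```bash
python3 -c "
from h import *
plan(.43,-.14,.16,-90,10)"
```

```text
need 7 n 10 pos [ 0.5011 -0.0177  0.1229] F [ 0.8 -0.9 -0.6] w 0.0771 t 22.35
[[-0.12, 0.18, 0.44], [-0.12, 0.2, 0.42], [-0.12, 0.23, 0.41], [-0.12, 0.26, 0.39], [-0.12, 0.28, 0.38], [-0.12, 0.31, 0.36], [-0.12, 0.33, 0.34], [-0.12, 0.35, 0.31], [-0.12, 0.37, 0.29], [-0.12, 0.39, 0.26]] [0.631, 0.002, 0.001]
```

>>> {"method": "arm_command", "body": {
  "delta_pos": [
    [-0.12,0.18,0.44],
    [-0.12,0.2,0.42],
    [-0.12,0.23,0.41],
    [-0.12,0.26,0.39],
    [-0.12,0.28,0.38],
    [-0.12,0.31,0.36],
    [-0.12,0.33,0.34],
    [-0.12,0.35,0.31],
    [0,0,0],
    [0,0,0]
  ],
  "rotation": [
    [0.7,0,0],
    [0.7,0,0],
    [0.7,0,0],
    [0.7,0,0],
    [0.7,0,0],
    [0.7,0,0],
    [0.7,0,0],
    [0.7,0,0],
    [0,0,0],
    [0,0,0]
  ]
}}

```text
clock: 23.35
position: [0.4337, -0.1172, 0.1539]
tool_rot: [-0.704, 1.565, 2.481]
force: [0.3, -0.3, 0.1]
grip_width: 0.0772
```

```bash
python3 -c "
from h import *
c,im=shot('w9'); green(c,im,.034)
plan(.43,-.14,.16,-90)
print(monitor.observe()['qpos'].round(2))"
```

```text
[384 228  20  10  53] [394.  231.6] [ 0.4282 -0.1705  0.034 ]
[372 233  32  33 290] [388.1 250.2] [ 0.4132 -0.1674  0.034 ]
[363 245  12  16  49] [369.  252.5] [ 0.4106 -0.153   0.034 ]
[492 324  35  13 241] [509.  329.9] [ 0.3489 -0.2727  0.034 ]
[368 386  13  11  45] [374.1 390.9] [ 0.284  -0.1676  0.034 ]
need 1 n 1 pos [ 0.4337 -0.1172  0.1538] F [-0.7 -0.1  0.3] w 0.0773 t 23.4
([-0.21, 0.75, 0.16], 'x', 1) [0.418, 0.047, 0.037]
[-0.5   0.45  0.83  2.12 -0.48  0.77 -0.88]
```

View pics/w9.png

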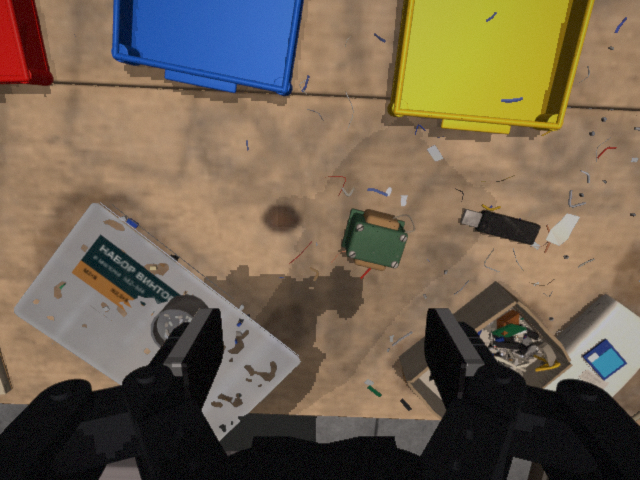

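```bash
python3 -c "
from h import *
im=cv2.imread('pics/w9.png')[195:285,325:430]
cv2.imwrite('pics/w9z.png',cv2.resize(im,None,fx=6,fy=6,interpolation=cv2.INTER_CUBIC))"
```

```text
(no output)
```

View pics/w9z.png

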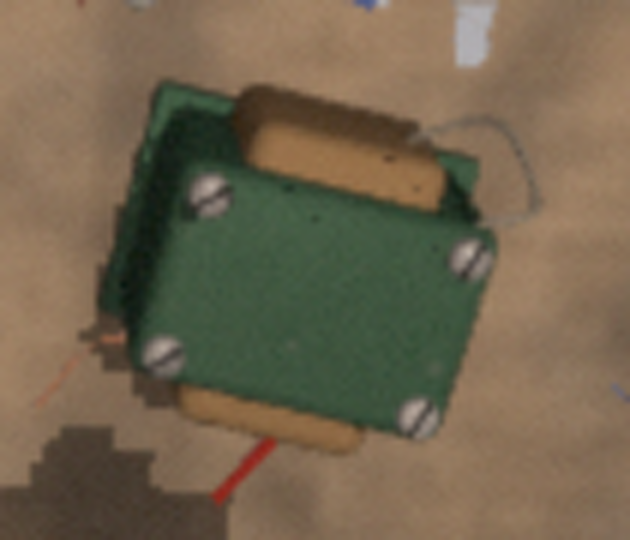

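```bash
python3 -c "
from h import *
c=cam('wrist')
q=ray(c,np.array([(188,160),(497,232),(445,437),(133,367)])/6+[325,195],.034); print(q.round(4),q.mean(0))
for i in range(4): d=q[(i+1)%4]-q[i]; print(np.linalg.norm(d), np.rad2deg(np.arctan2(d[1],d[0])))
# blue tray corners (outer rim)
print('blue',ray(c,[(113,55),(291,92)],.025))
print('yel',ray(c,[(393,113),(558,127)],.025))"
```

```text
[[ 0.4346 -0.1416  0.034 ]
 [ 0.427  -0.1811  0.034 ]
 [ 0.3991 -0.1774  0.034 ]
 [ 0.4068 -0.1365  0.034 ]] [ 0.41688622 -0.15914772  0.034     ]
0.04019284148875217 -100.84627381341062
0.028154174566010905 172.52777497692
0.04165223203699092 79.28210475910636
0.028199391946126202 -10.444569089868919
blue [[ 0.54193986  0.03158764  0.025     ]
 [ 0.52369839 -0.09023113  0.025     ]]
yel [[ 0.51296437 -0.16280956  0.025     ]
 [ 0.50875015 -0.28158712  0.025     ]]
```

```bash
python3 -c "
from h import *
c=cam('wrist')
print(ray(c,[(497,283),(408,362),(330,300)],.05), ray(c,[(497,283)],.03),ray(c,[(490,300)],.03))
plan(.417,-.159,.06,-101,5)"
```

```text
[[ 0.39669221 -0.2475586   0.05      ]
 [ 0.32550162 -0.18925559  0.05      ]
 [ 0.37696317 -0.12458191  0.05      ]] [[ 0.38823756 -0.25738574  0.03      ]] [[ 0.37313209 -0.2544256   0.03      ]]
need 4 n 5 pos [ 0.4337 -0.1172  0.1538] F [-0.7 -0.1  0.3] w 0.0773 t 23.4
[[0.62, 0.28, 0.12], [0.63, 0.28, 0.11], [0.63, 0.29, 0.1], [0.63, 0.29, 0.08], [0.63, 0.29, 0.07]] [0.45, 0.01, 0.006]
```

>>> {"method": "arm_command", "body": {
  "delta_pos": [
    [0.2,0.5,0.15],
    [0.5,0.5,0.12],
    [0.6,0.4,0.1],
    [0.6,0.1,0.05],
    [0.6,0,0],
    [0.4,0,0],
    [0,0,0],
    [0,0,0]
  ],
  "rotation": [
    [0.45,0.01,0],
    [0.45,0.01,0],
    [0.45,0.01,0],
    [0.45,0.01,0],
    [0.4,0.01,0],
    [0,0,0],
    [0,0,0],
    [0,0,0]
  ],
  "gripper": -0.42
}}

```text
clock: 24.2
position: [0.4232, -0.1588, 0.0624]
tool_rot: [-1.386, 1.565, 1.577]
force: [0.4, 0.4, 0.8]
grip_width: 0.0607
```

```bash
python3 -c "
from h import *
c,im=shot('w10'); print(proj(c,[[.4346,-.1416,.034],[.427,-.1811,.034],[.3991,-.1774,.034],[.4068,-.1365,.034]]).round())
plan(.417,-.159,-.024,-101,6)"
```

```text
[[286. 252.]
 [363. 253.]
 [364. 302.]
 [288. 301.]]
need 3 n 6 pos [ 0.4233 -0.1587  0.0625] F [-0.5  1.1  0.3] w 0.0605 t 24.25
([0.48, 0.01, 0.03], 'x', 6) [0.022, 0.001, 0.009]
```

View pics/w10.png

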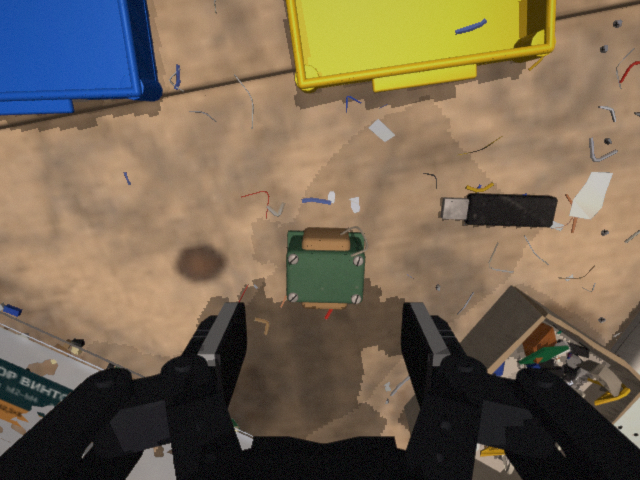

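Aligned: the transformer's top is at (325,277), square to the jaws. I've viewed 13 pictures. Descending.

>>> {"method": "arm_command", "body": {
  "delta_pos": [
    [0.45,0.01,0.1],
    [0.48,0.01,0.1],
    [0.48,0.01,0],
    [0.48,0.01,0],
    [0.4,0,0],
    [0.3,0,0],
    [0,0,0],
    [0,0,0]
  ],
  "rotation": [
    [0.03,0,0.01],
    [0.03,0,0.01],
    [0.03,0,0.01],
    [0.02,0,0.01],
    [0,0,0],
    [0,0,0],
    [0,0,0],
    [0,0,0]
  ]
}}

```text
clock: 25.05
position: [0.4223, -0.1572, -0.0131]
tool_rot: [-2.82, 1.562, 0.14]
force: [-0.0, -0.1, -0.4]
grip_width: 0.0606
```

```bash
python3 -c "
from h import *
plan(.417,-.159,-.024,-101,2)"
```

```text
need 1 n 2 pos [ 0.4223 -0.1572 -0.0131] F [-0.  -0.1 -0.4] w 0.0606 t 25.05
([0.18, 0.05, 0.08], 'x', 2) [0.05, -0.039, 0.013]
```

>>> {"method": "arm_command", "body": {
  "delta_pos": [
    [0.18,0.03,0.16],
    [0.18,0.02,0.1],
    [0.05,0,0],
    [0,0,0],
    [0,0,0]
  ],
  "rotation": [
    [0.05,-0.04,0.01],
    [0.05,-0.04,0.01],
    [0,0,0],
    [0,0,0],
    [0,0,0]
  ]
}}

```text
clock: 25.55
position: [0.4145, -0.1573, -0.0253]
tool_rot: [-2.676, 1.57, 0.273]
force: [-0.4, 0.1, -0.3]
grip_width: 0.0609
```

>>> {"method": "arm_command", "body": {
  "delta_pos": [
    [0,0,0],
    [0,0,0],
    [0,0,0],
    [0,0,0],
    [0,0,0]
  ],
  "rotation": [
    [0,0,0],
    [0,0,0],
    [0,0,0],
    [0,0,0],
    [0,0,0]
  ],
  "gripper": 1,
  "grip_force": 50
}}

```text
clock: 26.05
position: [0.4147, -0.1572, -0.0249]
tool_rot: [-2.726, 1.57, 0.224]
force: [-0.7, -0.4, -2.4]
grip_width: 0.0456
```

Width 45.6 mm matches the core. Lift and carry to the blue tray's far half.

>>> {"method": "arm_command", "body": {
  "delta_pos": [
    [-0.2,0,0],
    [-0.5,0,0],
    [-0.7,0,0],
    [-0.7,0,0],
    [-0.4,0,0],
    [0,0,0],
    [0,0,0]
  ],
  "rotation": [
    [0,0,0],
    [0,0,0],
    [0,0,0],
    [0,0,0],
    [0,0,0],
    [0,0,0],
    [0,0,0]
  ]
}}

```text
clock: 26.75
position: [0.4138, -0.157, 0.0541]
tool_rot: [-1.358, 1.57, 1.59]
force: [0.6, -0.5, -1.8]
grip_width: 0.0453
```

```bash
python3 -c "
from h import *
plan(.6477,-.0456,.05,-97,10)"
```

```text
need 9 n 10 pos [ 0.4138 -0.157   0.0541] F [ 0.6 -0.5 -1.8] w 0.0453 t 26.75
[[0.01, -0.51, -0.69], [0.01, -0.51, -0.7], [0.01, -0.5, -0.7], [0.01, -0.5, -0.7], [0.01, -0.49, -0.71], [0.01, -0.49, -0.71], [0.01, -0.48, -0.72], [0.01, -0.48, -0.72], [0.01, -0.47, -0.72], [0.01, -0.47, -0.73]] [-0.068, 0.0, 0.001]
```

Force −1.8 N vertical matches 190 g.

>>> {"method": "arm_command", "body": {
  "delta_pos": [
    [0,-0.3,-0.4],
    [0,-0.5,-0.7],
    [0,-0.5,-0.7],
    [0,-0.5,-0.7],
    [0,-0.5,-0.71],
    [0,-0.5,-0.71],
    [0,-0.48,-0.72],
    [0,-0.48,-0.72],
    [0,-0.47,-0.6],
    [0,-0.4,-0.5]
  ],
  "rotation": [
    [-0.07,0,0],
    [-0.07,0,0],
    [-0.07,0,0],
    [-0.07,0,0],
    [-0.07,0,0],
    [-0.07,0,0],
    [-0.07,0,0],
    [-0.07,0,0],
    [-0.07,0,0],
    [-0.07,0,0]
  ]
}}

```text
clock: 27.75
position: [0.6343, -0.0425, 0.045]
tool_rot: [-0.272, 1.56, 2.752]
force: [0.1, -0.6, -2.0]
grip_width: 0.0454
```

>>> {"method": "arm_command", "body": {
  "delta_pos": [
    [0,0,0],
    [0,0,0]
  ],
  "rotation": [
    [0,0,0],
    [0,0,0]
  ]
}}

```text
clock: 27.95
position: [0.6356, -0.0397, 0.0422]
tool_rot: [-0.265, 1.557, 2.763]
force: [-0.7, -0.4, -1.8]
grip_width: 0.0454
```

```bash
python3 -c "
from h import *
plan(.6477,-.0456,-.008,-97,4)"
```

```text
need 2 n 4 pos [ 0.6356 -0.0397  0.0422] F [-0.7 -0.4 -1.8] w 0.0454 t 27.95
([0.42, 0.04, -0.11], 'x', 4) [0.021, 0.031, 0.008]
```

>>> {"method": "arm_command", "body": {
  "delta_pos": [
    [0.3,0.05,-0.2],
    [0.42,0.05,-0.2],
    [0.42,0.04,-0.05],
    [0.3,0,0],
    [0.1,0,0],
    [0,0,0],
    [0,0,0]
  ],
  "rotation": [
    [0.02,0.04,0.01],
    [0.02,0.04,0.01],
    [0.02,0.04,0.01],
    [0.02,0.02,0],
    [0,0,0],
    [0,0,0],
    [0,0,0]
  ]
}}

```text
clock: 28.65
position: [0.6469, -0.0473, -0.0105]
tool_rot: [0.334, 1.57, -2.933]
force: [-0.3, -0.5, -1.6]
grip_width: 0.0454
```

```bash
python3 -c "
from h import *
plan(.6477,-.0456,-.018,-97,3)"
```

```text
need 1 n 3 pos [ 0.6469 -0.0473 -0.0105] F [-0.3 -0.5 -1.6] w 0.0454 t 28.65
([0.08, -0.02, -0.01], 'x', 3) [-0.011, 0.002, -0.001]
```

>>> {"method": "arm_command", "body": {
  "delta_pos": [
    [0.1,0,0],
    [0.08,0,0],
    [0.05,0,0],
    [0.03,0,0],
    [0,0,0],
    [0,0,0]
  ],
  "rotation": [
    [0,0,0],
    [0,0,0],
    [0,0,0],
    [0,0,0],
    [0,0,0],
    [0,0,0]
  ]
}}

```text
clock: 29.25
position: [0.6476, -0.0469, -0.0176]
tool_rot: [-2.924, 1.57, 0.093]
force: [0.0, 0.2, -2.2]
grip_width: 0.0457
```

>>> {"method": "arm_command", "body": {
  "delta_pos": [
    [0.04,0,0],
    [0.04,0,0],
    [0,0,0],
    [0,0,0]
  ],
  "rotation": [
    [0,0,0],
    [0,0,0],
    [0,0,0],
    [0,0,0]
  ]
}}

```text
clock: 29.65
position: [0.6478, -0.0469, -0.0199]
tool_rot: [-2.92, 1.569, 0.097]
force: [-0.8, 0.3, 0.2]
grip_width: 0.0456
```

The load is off the wrist, so the transformer is on the floor. Release with a limited opening.

>>> {"method": "arm_command", "body": {
  "delta_pos": [
    [0,0,0],
    [0,0,0],
    [0,0,0],
    [0,0,0],
    [-0.3,0,0],
    [-0.6,0,0],
    [-0.9,0,0],
    [-0.9,0,0],
    [-0.9,0,0],
    [-0.4,0,0]
  ],
  "rotation": [
    [0,0,0],
    [0,0,0],
    [0,0,0],
    [0,0,0],
    [0,0,0],
    [0,0,0],
    [0,0,0],
    [0,0,0],
    [0,0,0],
    [0,0,0]
  ],
  "gripper": -0.36
}}

```text
clock: 30.65
position: [0.6472, -0.0479, 0.1094]
tool_rot: [3.01, 1.569, -0.259]
force: [-0.1, 0.7, -0.1]
grip_width: 0.0582
```

```bash
python3 -c "
from h import *
c=cam('scene')
print('motor0',.39,.197)
plan(.40,.21,.13,-17,16)"
```

```text
motor0 0.39 0.197
need 14 n 16 pos [ 0.6472 -0.0479  0.1094] F [-0.1  0.7 -0.1] w 0.0582 t 30.65
[[-0.04, -0.47, 0.58], [-0.04, -0.52, 0.54], [-0.04, -0.56, 0.49], [-0.04, -0.6, 0.44], [-0.04, -0.64, 0.38], [-0.04, -0.67, 0.33], [-0.04, -0.7, 0.27], [-0.04, -0.72, 0.2], [-0.04, -0.73, 0.14], [-0.04, -0.74, 0.08], [-0.04, -0.74, 0.01], [-0.04, -0.74, -0.05], [-0.04, -0.73, -0.12], [-0.04, -0.72, -0.18], [-0.04, -0.7, -0.24], [-0.04, -0.68, -0.31]] [-0.836, -0.001, -0.001]
```

>>> {"method": "arm_command", "body": {
  "delta_pos": [
    [-0.04,-0.47,0.58],
    [-0.04,-0.52,0.54],
    [-0.04,-0.56,0.49],
    [-0.04,-0.6,0.44],
    [-0.04,-0.64,0.38],
    [-0.04,-0.67,0.33],
    [-0.04,-0.7,0.27],
    [-0.04,-0.72,0.2],
    [-0.04,-0.73,0.14],
    [-0.04,-0.74,0.08]
  ],
  "rotation": [
    [-0.84,0,0],
    [-0.84,0,0],
    [-0.84,0,0],
    [-0.84,0,0],
    [-0.84,0,0],
    [-0.84,0,0],
    [-0.84,0,0],
    [-0.84,0,0],
    [-0.84,0,0],
    [-0.84,0,0]
  ]
}}

```text
clock: 31.65
position: [0.4856, 0.1138, 0.1291]
tool_rot: [2.36, 1.561, 0.001]
force: [-0.4, -0.8, -0.1]
grip_width: 0.0583
```

```bash
python3 -c "
from h import *
plan(.40,.20,.13,-17,8)"
```

```text
need 5 n 8 pos [0.4856 0.1138 0.1291] F [-0.4 -0.8 -0.1] w 0.0583 t 31.65
[[-0.01, -0.51, -0.0], [-0.01, -0.51, -0.03], [-0.01, -0.5, -0.06], [-0.01, -0.5, -0.09], [-0.01, -0.49, -0.12], [-0.0, -0.48, -0.15], [-0.0, -0.47, -0.18], [-0.0, -0.46, -0.21]] [-0.587, -0.006, -0.01]
```

>>> {"method": "arm_command", "body": {
  "delta_pos": [
    [0,-0.51,0],
    [0,-0.51,-0.03],
    [0,-0.5,-0.06],
    [0,-0.5,-0.09],
    [0,-0.4,-0.1],
    [0,-0.3,-0.1],
    [0,0,0],
    [0,0,0]
  ],
  "rotation": [
    [-0.6,-0.01,-0.01],
    [-0.6,-0.01,-0.01],
    [-0.6,-0.01,-0.01],
    [-0.6,-0.01,-0.01],
    [-0.6,-0.01,-0.01],
    [-0.5,-0.01,-0.01],
    [0,0,0],
    [0,0,0]
  ]
}}

```text
clock: 32.45
position: [0.4215, 0.177, 0.13]
tool_rot: [1.546, 1.569, -0.417]
force: [-0.3, 0.0, -0.1]
grip_width: 0.0584
```

```bash
python3 -c "
from h import *
c,im=shot('w11'); plan(.40,.20,.13,-17)
u=proj(c,[.39,.197,.015])[0].astype(int);print(u)
cv2.imwrite('pics/w11z.png',cv2.resize(im[u[1]-90:u[1]+60,u[0]-100:u[0]+100],(800,600),interpolation=cv2.INTER_CUBIC))"
```

```text
need 2 n 2 pos [0.4216 0.1769 0.13  ] F [ 0.3  0.1 -0.3] w 0.0581 t 32.5
[[-0.0, -0.48, -0.22], [-0.0, -0.47, -0.24]] [-0.455, 0.001, -0.007]
[274 215]
```

View pics/w11z.png

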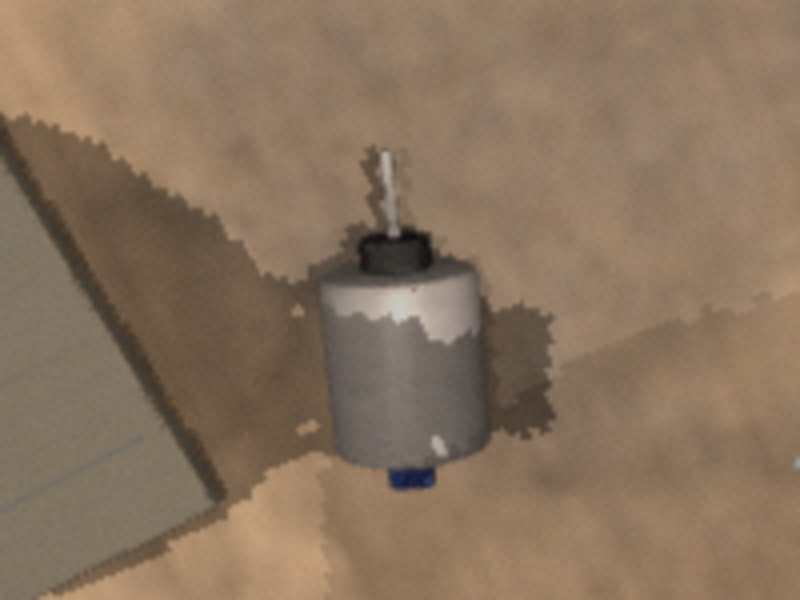

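```bash
python3 -c "
from h import *
c=cam('wrist'); o=[174,125]
q=ray(c,np.array([(386,152),(394,235),(399,285),(412.5,447),(412,478),(320,290),(478,280),(335,455),(490,440)])/4+o,.0145);print(q.round(4))
for a,b in((4,0),(3,2),(7,5),(8,6)): d=q[b]-q[a];print(np.linalg.norm(d),np.rad2deg(np.arctan2(d[1],d[0])))
print(np.linalg.norm(q[5]-q[6]),np.linalg.norm(q[7]-q[8]))
top=ray(c,np.array([(400,268),(412,466)])/4+o,.029);bot=ray(c,np.array([(400,268),(412,466)])/4+o,.0145);print(top,bot)"
```

```text
[[0.4035 0.2326 0.0145]
 [0.3986 0.2187 0.0145]
 [0.3957 0.2101 0.0145]
 [0.3853 0.1814 0.0145]
 [0.3827 0.1759 0.0145]
 [0.3821 0.2148 0.0145]
 [0.4093 0.2055 0.0145]
 [0.3713 0.1854 0.0145]
 [0.3992 0.1771 0.0145]]
0.06042052026388145 69.90894745885018
0.030610889208753503 70.13709072700462
0.031247497015026247 69.69854712628837
0.03017218455942392 70.5317473800788
0.028650645745547477 0.029138007528931587
[[0.39988119 0.21469427 0.029     ]
 [0.38709354 0.18159695 0.029     ]] [[0.39716361 0.21289378 0.0145    ]
 [0.38368278 0.17800236 0.0145    ]]
```

Length 60.4 mm and diameter about 29 mm match. The motor's axis is at 70° and the can's middle at (0.390, 0.196).

```bash
python3 -c "
from h import *
plan(.3902,.1963,.06,-20,5)"
```

```text
need 3 n 5 pos [0.4216 0.1769 0.13  ] F [ 0.3  0.1 -0.3] w 0.0581 t 32.5
([0.47, -0.24, -0.04], 'x', 5) [-0.082, 0.0, -0.003]
```

>>> {"method": "arm_command", "body": {
  "delta_pos": [
    [0.3,-0.24,-0.04],
    [0.47,-0.24,-0.04],
    [0.47,-0.24,-0.04],
    [0.47,-0.24,-0.04],
    [0.4,-0.2,-0.04],
    [0.2,0,0],
    [0,0,0],
    [0,0,0]
  ],
  "rotation": [
    [-0.08,0,0],
    [-0.08,0,0],
    [-0.08,0,0],
    [-0.08,0,0],
    [-0.08,0,0],
    [0,0,0],
    [0,0,0],
    [0,0,0]
  ],
  "gripper": 0
}}

```text
clock: 33.3
position: [0.3902, 0.1937, 0.055]
tool_rot: [0.717, 1.567, -1.209]
force: [-0.4, 0.8, 0.3]
grip_width: 0.0423
```

```bash
python3 -c "
from h import *
plan(.3902,.1963,.04,-20,3)
plan(.3902,.1963,-.023,-20,6)"
```

```text
need 1 n 3 pos [0.3902 0.1937 0.055 ] F [-0.4  0.8  0.3] w 0.0423 t 33.3
([0.17, -0.01, -0.03], 'x', 3) [-0.019, 0.009, -0.007]
need 3 n 6 pos [0.3902 0.1937 0.055 ] F [-0.4  0.8  0.3] w 0.0423 t 33.3
([0.43, -0.01, -0.01], 'x', 6) [-0.01, 0.004, -0.004]
```

>>> {"method": "arm_command", "body": {
  "delta_pos": [
    [0.3,-0.03,-0.06],
    [0.43,0,-0.02],
    [0.43,0,0],
    [0.43,0,0],
    [0.43,0,0],
    [0.3,0,0],
    [0,0,0],
    [0,0,0]
  ],
  "rotation": [
    [-0.02,0.01,-0.01],
    [-0.02,0.01,-0.01],
    [-0.02,0,0],
    [0,0,0],
    [0,0,0],
    [0,0,0],
    [0,0,0],
    [0,0,0]
  ]
}}

```text
clock: 34.1
position: [0.3931, 0.1975, -0.0173]
tool_rot: [2.479, 1.565, 0.557]
force: [-0.0, -0.4, -0.4]
grip_width: 0.0428
```

```bash
python3 -c "
from h import *
plan(.3902,.1963,-.023,-20,2)"
```

```text
need 1 n 2 pos [ 0.3931  0.1975 -0.0173] F [-0.  -0.4 -0.4] w 0.0428 t 34.1
([0.09, -0.04, 0.04], 'x', 2) [-0.007, -0.02, -0.016]
```

>>> {"method": "arm_command", "body": {
  "delta_pos": [
    [0.09,-0.05,0.03],
    [0.09,-0.04,0.02],
    [0.03,0,0],
    [0,0,0]
  ],
  "rotation": [
    [0,-0.02,-0.02],
    [0,-0.02,-0.02],
    [0,0,0],
    [0,0,0]
  ]
}}

```text
clock: 34.5
position: [0.3905, 0.1976, -0.023]
tool_rot: [3.078, 1.569, 1.157]
force: [0.2, -0.7, -0.2]
grip_width: 0.0423
```

>>> {"method": "arm_command", "body": {
  "delta_pos": [
    [0,0,0],
    [0,0,0],
    [0,0,0],
    [0,0,0],
    [0,0,0]
  ],
  "rotation": [
    [0,0,0],
    [0,0,0],
    [0,0,0],
    [0,0,0],
    [0,0,0]
  ],
  "gripper": 1,
  "grip_force": 35
}}

```text
clock: 35.0
position: [0.3906, 0.1977, -0.0226]
tool_rot: [2.957, 1.569, 1.036]
force: [0.1, -0.2, -0.6]
grip_width: 0.0275
```

>>> {"method": "arm_command", "body": {
  "delta_pos": [
    [-0.2,0,0],
    [-0.5,0,0],
    [-0.8,0,0],
    [-0.8,0,0],
    [-0.4,0,0],
    [0,0,0],
    [0,0,0]
  ],
  "rotation": [
    [0,0,0],
    [0,0,0],
    [0,0,0],
    [0,0,0],
    [0,0,0],
    [0,0,0],
    [0,0,0]
  ]
}}

```text
clock: 35.7
position: [0.39, 0.1973, 0.0627]
tool_rot: [-2.712, 1.569, 1.649]
force: [0.4, 0.6, -1.3]
grip_width: 0.0276
```

```bash
python3 -c "
from h import *
plan(.57,-.049,.06,-7,12)"
```

```text
need 11 n 12 pos [0.39   0.1973 0.0627] F [ 0.4  0.6 -1.3] w 0.0276 t 35.7
[[0.01, 0.7, 0.47], [0.01, 0.7, 0.48], [0.01, 0.69, 0.5], [0.01, 0.68, 0.51], [0.01, 0.67, 0.52], [0.01, 0.66, 0.54], [0.01, 0.65, 0.55], [0.01, 0.64, 0.56], [0.01, 0.63, 0.57], [0.01, 0.61, 0.58], [0.01, 0.6, 0.6], [0.01, 0.59, 0.61]] [-0.182, -0.001, 0.0]
```

>>> {"method": "arm_command", "body": {
  "delta_pos": [
    [0,0.4,0.3],
    [0,0.7,0.48],
    [0,0.7,0.5],
    [0,0.69,0.51],
    [0,0.68,0.52],
    [0,0.67,0.54],
    [0,0.65,0.55],
    [0,0.64,0.56],
    [0,0.63,0.57],
    [0,0.61,0.58]
  ],
  "rotation": [
    [-0.19,0,0],
    [-0.19,0,0],
    [-0.19,0,0],
    [-0.19,0,0],
    [-0.19,0,0],
    [-0.19,0,0],
    [-0.19,0,0],
    [-0.19,0,0],
    [-0.19,0,0],
    [-0.19,0,0]
  ]
}}

```text
clock: 36.7
position: [0.5365, -0.0048, 0.053]
tool_rot: [-1.527, 1.558, 3.047]
force: [-0.1, 0.4, -1.0]
grip_width: 0.0272
```

>>> {"method": "arm_command", "body": {
  "delta_pos": [
    [0,0.3,0.5],
    [0,0.1,0.2],
    [0,0,0],
    [0,0,0]
  ],
  "rotation": [
    [-0.1,0,0],
    [-0.1,0,0],
    [0,0,0],
    [0,0,0]
  ]
}}

```text
clock: 37.1
position: [0.5451, -0.0306, 0.0494]
tool_rot: [-1.529, 1.554, 3.063]
force: [0.0, 0.2, -0.7]
grip_width: 0.0273
```

```bash
python3 -c "
from h import *
plan(.5733,-.045,.06,-7)
plan(.5733,-.045,-.006,-7,5)"
```

```text
need 2 n 2 pos [ 0.5451 -0.0306  0.0494] F [ 0.   0.2 -0.7] w 0.0273 t 37.1
([-0.19, 0.49, 0.18], 'x', 2) [0.007, 0.003, 0.079]
need 3 n 5 pos [ 0.5451 -0.0306  0.0494] F [ 0.   0.2 -0.7] w 0.0273 t 37.1
([0.37, 0.2, 0.07], 'x', 5) [0.003, 0.001, 0.031]
```

>>> {"method": "arm_command", "body": {
  "delta_pos": [
    [0,0.3,0.12],
    [0,0.4,0.15],
    [0,0.25,0.08],
    [0,0,0],
    [0,0,0],
    [0,0,0]
  ],
  "rotation": [
    [0,0,0.05],
    [0,0,0.05],
    [0,0,0.05],
    [0,0,0],
    [0,0,0],
    [0,0,0]
  ]
}}

```text
clock: 37.7
position: [0.5743, -0.0425, 0.0488]
tool_rot: [2.289, 1.57, 0.6]
force: [0.0, -0.5, -0.5]
grip_width: 0.0278
```

```bash
python3 -c "
from h import *
plan(.5733,-.045,-.006,-7,5)
c,im=shot('w12'); green(c,im,.039)"
```

```text
need 2 n 5 pos [ 0.5743 -0.0425  0.0488] F [ 0.  -0.5 -0.5] w 0.0278 t 37.7
([0.37, -0.0, 0.02], 'x', 5) [0.009, -0.0, -0.001]
[433 213  65  19 267] [461.9 217.3] [ 0.6403 -0.0179  0.039 ]
[450 223  66  54 501] [476.2 236. ] [ 0.6468 -0.0277  0.039 ]
[447 278  10  33  93] [449.9 292.4] [ 0.634  -0.0551  0.039 ]
[462 294  18  12  61] [471.5 299.3] [ 0.6445 -0.0601  0.039 ]
```

>>> {"method": "arm_command", "body": {
  "delta_pos": [
    [0.3,0,0.04],
    [0.37,0,0.04],
    [0.37,0,0],
    [0.35,0,0],
    [0.3,0,0],
    [0.1,0,0],
    [0,0,0],
    [0,0,0]
  ],
  "rotation": [
    [0.01,0,0],
    [0.01,0,0],
    [0.01,0,0],
    [0.01,0,0],
    [0,0,0],
    [0,0,0],
    [0,0,0],
    [0,0,0]
  ]
}}

```text
clock: 38.55
position: [0.5725, -0.0448, -0.0111]
tool_rot: [-1.606, 1.568, 2.984]
force: [-0.6, -0.8, -1.3]
grip_width: 0.0277
```

Floor is expected at pos z = −0.0176.

>>> {"method": "arm_command", "body": {
  "delta_pos": [
    [0.08,0,0],
    [0.06,0,0],
    [0.05,0,0],
    [0,0,0],
    [0,0,0]
  ],
  "rotation": [
    [0,0,0],
    [0,0,0],
    [0,0,0],
    [0,0,0],
    [0,0,0]
  ]
}}

```text
clock: 39.05
position: [0.5734, -0.0448, -0.0161]
tool_rot: [-2.465, 1.57, 2.126]
force: [0.2, 0.4, -0.7]
grip_width: 0.0272
```

>>> {"method": "arm_command", "body": {
  "delta_pos": [
    [0.05,0,0],
    [0.04,0,0],
    [0,0,0],
    [0,0,0]
  ],
  "rotation": [
    [0,0,0],
    [0,0,0],
    [0,0,0],
    [0,0,0]
  ]
}}

```text
clock: 39.45
position: [0.5737, -0.0448, -0.0174]
tool_rot: [2.624, 1.57, 0.932]
force: [0.7, -0.3, -1.0]
grip_width: 0.0268
```

>>> {"method": "arm_command", "body": {
  "delta_pos": [
    [0.05,0,0],
    [0,0,0],
    [0,0,0]
  ],
  "rotation": [
    [0,0,0],
    [0,0,0],
    [0,0,0]
  ]
}}

```text
clock: 39.75
position: [0.574, -0.0448, -0.0175]
tool_rot: [2.498, 1.569, 0.805]
force: [-0.2, 0.2, -1.3]
grip_width: 0.0275
```

>>> {"method": "arm_command", "body": {
  "delta_pos": [
    [0,0,0],
    [0,0,0],
    [0,0,0],
    [0,0,0],
    [-0.3,0,0],
    [-0.6,0,0],
    [-0.9,0,0],
    [-0.9,0,0],
    [-0.9,0,0],
    [0,0,0]
  ],
  "rotation": [
    [0,0,0],
    [0,0,0],
    [0,0,0],
    [0,0,0],
    [0,0,0],
    [0,0,0],
    [0,0,0],
    [0,0,0],
    [0,0,0],
    [0,0,0]
  ],
  "gripper": 0.05
}}

```text
clock: 40.75
position: [0.5733, -0.0454, 0.0961]
tool_rot: [3.103, 1.569, 1.409]
force: [1.3, 0.1, 0.1]
grip_width: 0.0404
```

```bash
python3 -c "
from h import *
plan(.44,-.25,.10,-7,10)"
```

```text
need 9 n 10 pos [ 0.5733 -0.0454  0.0961] F [1.3 0.1 0.1] w 0.0404 t 40.75
([-0.01, -0.36, 0.73], 'x', 10) [-0.001, -0.001, -0.0]
```

>>> {"method": "arm_command", "body": {
  "delta_pos": [
    [0,-0.3,0.6],
    [0,-0.36,0.73],
    [0,-0.36,0.73],
    [0,-0.36,0.73],
    [0,-0.36,0.73],
    [0,-0.36,0.73],
    [0,-0.36,0.73],
    [0,-0.36,0.73],
    [0,-0.36,0.73],
    [0,-0.36,0.6]
  ],
  "rotation": [
    [0,0,0],
    [0,0,0],
    [0,0,0],
    [0,0,0],
    [0,0,0],
    [0,0,0],
    [0,0,0],
    [0,0,0],
    [0,0,0],
    [0,0,0]
  ]
}}

```text
clock: 41.75
position: [0.4326, -0.25, 0.0954]
tool_rot: [-2.431, 1.568, 2.161]
force: [0.7, 0.2, 0.2]
grip_width: 0.0406
```

>>> {"method": "arm_command", "body": {
  "delta_pos": [
    [0,0,0],
    [0,0,0]
  ],
  "rotation": [
    [0,0,0],
    [0,0,0]
  ]
}}

```text
clock: 41.95
position: [0.4293, -0.2529, 0.0953]
tool_rot: [-2.0, 1.567, 2.586]
force: [0.0, 0.2, 0.1]
grip_width: 0.0405
```

```bash
python3 -c "
from h import *
c,im=shot('w13'); plan(.429,-.267,.06,-9.3,3)
u=proj(c,[.43,-.262,.004])[0].astype(int); print(u)
g=cv2.cvtColor(im,cv2.COLOR_BGR2GRAY)[u[1]-70:u[1]+60,u[0]-60:u[0]+60]
m=(g<55).astype(np.uint8); k,l,st,ce=cv2.connectedComponentsWithStats(m); i=1+st[1:,4].argmax()
r=cv2.minAreaRect(np.argwhere(l==i)[:,::-1].astype(np.float32)); b=cv2.boxPoints(r)+[u[0]-60,u[1]-70]
q=ray(c,b,.008); print(st[i],b.round(1).tolist(),q.round(4).tolist(),q.mean(0),[np.linalg.norm(q[j]-q[j-1]).round(4) for j in range(4)])"
```

```text
need 2 n 3 pos [ 0.4293 -0.2529  0.0953] F [-0.3 -0.6 -0.3] w 0.0407 t 42.0
([0.39, 0.02, 0.16], 'x', 3) [0.115, -0.004, 0.01]
[327 246]
[  44   45   31   71 1746] [[309.2, 289.5], [315.5, 220.6], [341.7, 223.0], [335.5, 291.9]] [[0.4133, -0.2905, 0.008], [0.4242, -0.2417, 0.008], [0.4413, -0.2455, 0.008], [0.4314, -0.2946, 0.008]] [ 0.42754191 -0.26805369  0.008     ] [np.float64(0.0185), np.float64(0.05), np.float64(0.0175), np.float64(0.0501)]
```

Case measures 50 × 18 mm as it should, centred at (0.4275, −0.268) with its axis at 78°.

```bash
python3 -c "
from h import *
plan(.428,-.266,-.01,-12,5)"
```

```text
need 4 n 5 pos [ 0.4293 -0.2529  0.0953] F [-0.3 -0.6 -0.3] w 0.0407 t 42.0
([0.7, 0.0, 0.09], 'x', 5) [0.159, -0.002, 0.006]
```

>>> {"method": "arm_command", "body": {
  "delta_pos": [
    [0.4,0,0.15],
    [0.7,0,0.15],
    [0.7,0,0.1],
    [0.7,0,0],
    [0.5,0,0],
    [0.3,0,0],
    [0,0,0],
    [0,0,0]
  ],
  "rotation": [
    [0.16,0,0],
    [0.16,0,0],
    [0.16,0,0],
    [0.16,0,0],
    [0.16,0,0],
    [0,0,0],
    [0,0,0],
    [0,0,0]
  ],
  "gripper": 0.3
}}

```text
clock: 42.8
position: [0.4286, -0.2623, -0.012]
tool_rot: [-1.902, 1.566, 2.6]
force: [0.6, -0.3, -0.6]
grip_width: 0.0295
```

```bash
python3 -c "
from h import *
plan(.428,-.266,-.023,-12,4)"
```

```text
need 1 n 4 pos [ 0.4286 -0.2623 -0.012 ] F [ 0.6 -0.3 -0.6] w 0.0295 t 42.8
([0.09, 0.0, 0.03], 'x', 4) [-0.003, -0.004, 0.011]
```

>>> {"method": "arm_command", "body": {
  "delta_pos": [
    [0.1,0,0.05],
    [0.1,0,0.05],
    [0.1,0,0.02],
    [0.08,0,0],
    [0,0,0],
    [0,0,0]
  ],
  "rotation": [
    [0,0,0.01],
    [0,0,0.01],
    [0,0,0.01],
    [0,0,0.01],
    [0,0,0],
    [0,0,0]
  ]
}}

```text
clock: 43.4
position: [0.4291, -0.2666, -0.0225]
tool_rot: [1.799, 1.567, 0.019]
force: [0.2, -0.9, -0.3]
grip_width: 0.0302
```

>>> {"method": "arm_command", "body": {
  "delta_pos": [
    [0.06,0,0],
    [0.04,0,0],
    [0,0,0],
    [0,0,0]
  ],
  "rotation": [
    [0,0,0],
    [0,0,0],
    [0,0,0],
    [0,0,0]
  ]
}}

```text
clock: 43.8
position: [0.4295, -0.2668, -0.0236]
tool_rot: [1.818, 1.565, 0.036]
force: [0.0, -0.3, 0.5]
grip_width: 0.0302
```

>>> {"method": "arm_command", "body": {
  "delta_pos": [
    [0.07,0,0],
    [0.05,0,0],
    [0.03,0,0],
    [0,0,0]
  ],
  "rotation": [
    [0,0,0],
    [0,0,0],
    [0,0,0],
    [0,0,0]
  ]
}}

```text
clock: 44.2
position: [0.4298, -0.2668, -0.0237]
tool_rot: [1.962, 1.563, 0.18]
force: [0.6, 0.2, -0.1]
grip_width: 0.0301
```

>>> {"method": "arm_command", "body": {
  "delta_pos": [
    [0,0,0],
    [0,0,0],
    [0,0,0],
    [0,0,0],
    [0,0,0]
  ],
  "rotation": [
    [0,0,0],
    [0,0,0],
    [0,0,0],
    [0,0,0],
    [0,0,0]
  ],
  "gripper": 1,
  "grip_force": 30
}}

```text
clock: 44.7
position: [0.43, -0.2669, -0.0232]
tool_rot: [1.94, 1.562, 0.158]
force: [-2.2, 0.6, 8.2]
grip_width: 0.0172
```

Width 17.2 mm, so it's held, with the tips lightly on the bench. Lift.

>>> {"method": "arm_command", "body": {
  "delta_pos": [
    [-0.2,0,0],
    [-0.5,0,0],
    [-0.8,0,0],
    [-0.8,0,0],
    [-0.3,0,0],
    [0,0,0],
    [0,0,0]
  ],
  "rotation": [
    [0,0,0],
    [0,0,0],
    [0,0,0],
    [0,0,0],
    [0,0,0],
    [0,0,0],
    [0,0,0]
  ]
}}

```text
clock: 45.4
position: [0.4287, -0.2666, 0.0567]
tool_rot: [2.092, 1.564, 0.31]
force: [0.4, 0.5, -0.8]
grip_width: 0.0169
```

```bash
python3 -c "
from h import *
c,im=shot('w14'); c2,im2=shot('sc14','scene'); plan(.589,-.228,.06,-2,8)
a=cv2.resize(im[190:430,200:450],(500,480))
s=monitor.observe(); u=proj(c2,s['position']+[0,0,.03])[0].astype(int)
b=cv2.resize(im2[u[1]-50:u[1]+70,u[0]-60:u[0]+15],(300,480),interpolation=cv2.INTER_CUBIC)
cv2.imwrite('pics/m14.png',np.hstack([a,b]))"
```

```text
need 6 n 8 pos [ 0.4285 -0.2665  0.0563] F [-0.2 -0.4  0.2] w 0.0171 t 45.5
[[-0.01, 0.62, -0.3], [-0.01, 0.63, -0.28], [-0.01, 0.63, -0.27], [-0.01, 0.64, -0.26], [-0.01, 0.64, -0.24], [-0.01, 0.65, -0.23], [-0.01, 0.65, -0.21], [-0.01, 0.66, -0.2]] [-0.21, -0.004, -0.006]
```

View pics/m14.png

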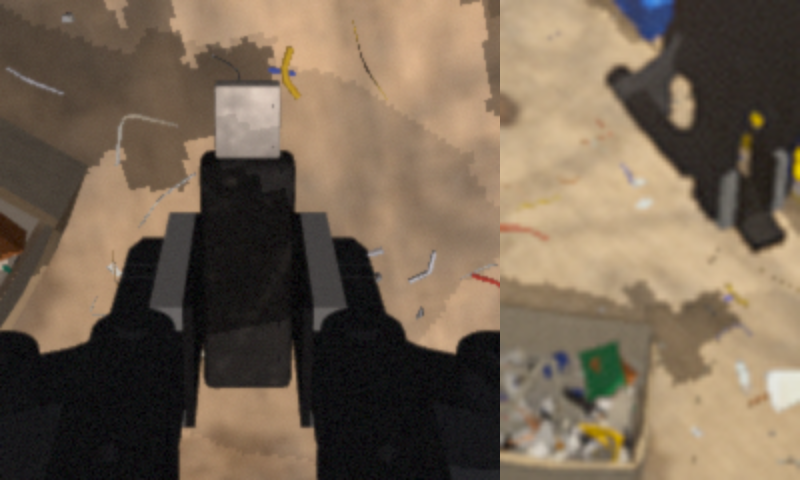

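The stick is held level and centred between the pads. Carry it to the yellow tray's centre.

>>> {"method": "arm_command", "body": {
  "delta_pos": [
    [0,0.4,-0.2],
    [0,0.63,-0.28],
    [0,0.63,-0.27],
    [0,0.64,-0.26],
    [0,0.64,-0.24],
    [0,0.65,-0.23],
    [0,0.6,-0.2],
    [0,0.4,-0.1],
    [0,0,0],
    [0,0,0]
  ],
  "rotation": [
    [-0.21,0,-0.01],
    [-0.21,0,-0.01],
    [-0.21,0,-0.01],
    [-0.21,0,-0.01],
    [-0.21,0,-0.01],
    [-0.21,0,-0.01],
    [-0.21,0,-0.01],
    [0,0,0],
    [0,0,0],
    [0,0,0]
  ]
}}

```text
clock: 46.5
position: [0.5802, -0.2253, 0.0479]
tool_rot: [-2.131, 1.557, 2.54]
force: [-0.7, -0.6, -0.9]
grip_width: 0.0169
```

```bash
python3 -c "
from h import *
plan(.589,-.23,.05,-2)
plan(.589,-.23,-.008,-2,5)"
```

```text
need 1 n 1 pos [ 0.5802 -0.2253  0.0479] F [-0.7 -0.6 -0.9] w 0.0169 t 46.5
([-0.07, 0.3, 0.14], 'x', 1) [-0.062, -0.068, 0.108]
need 2 n 5 pos [ 0.5802 -0.2253  0.0479] F [-0.7 -0.6 -0.9] w 0.0169 t 46.5
([0.37, 0.06, 0.03], 'x', 5) [-0.012, -0.014, 0.022]
```

>>> {"method": "arm_command", "body": {
  "delta_pos": [
    [0.3,0.1,0.05],
    [0.37,0.1,0.03],
    [0.37,0.05,0.03],
    [0.3,0,0],
    [0.3,0,0],
    [0.1,0,0],
    [0,0,0],
    [0,0,0]
  ],
  "rotation": [
    [-0.02,-0.02,0.03],
    [-0.02,-0.02,0.03],
    [-0.02,-0.02,0.03],
    [0,-0.01,0.02],
    [0,0,0],
    [0,0,0],
    [0,0,0],
    [0,0,0]
  ]
}}

```text
clock: 47.3
position: [0.5851, -0.2298, -0.0107]
tool_rot: [-1.435, 1.569, -3.043]
force: [0.2, -0.2, -0.0]
grip_width: 0.0168
```

```bash
python3 -c "
from h import *
plan(.589,-.23,-.018,-2,3)"
```

```text
need 1 n 3 pos [ 0.5851 -0.2298 -0.0107] F [ 0.2 -0.2 -0. ] w 0.0168 t 47.3
([0.08, 0.04, 0.0], 'x', 3) [-0.005, 0.001, 0.007]
```

>>> {"method": "arm_command", "body": {
  "delta_pos": [
    [0.08,0,0],
    [0.06,0,0],
    [0.05,0,0],
    [0,0,0],
    [0,0,0]
  ],
  "rotation": [
    [0,0,0.01],
    [0,0,0.01],
    [0,0,0],
    [0,0,0],
    [0,0,0]
  ]
}}

```text
clock: 47.8
position: [0.5858, -0.23, -0.0157]
tool_rot: [1.245, 1.569, -0.362]
force: [-0.3, -0.0, -0.7]
grip_width: 0.0171
```

>>> {"method": "arm_command", "body": {
  "delta_pos": [
    [0.05,0,0],
    [0.04,0,0],
    [0,0,0],
    [0,0,0]
  ],
  "rotation": [
    [0,0,0],
    [0,0,0],
    [0,0,0],
    [0,0,0]
  ]
}}

```text
clock: 48.2
position: [0.5861, -0.23, -0.0182]
tool_rot: [1.295, 1.568, -0.312]
force: [0.1, 0.5, 1.0]
grip_width: 0.0172
```

Contact at the expected height. Release and lift clear.

>>> {"method": "arm_command", "body": {
  "delta_pos": [
    [0,0,0],
    [0,0,0],
    [0,0,0],
    [0,0,0],
    [-0.3,0,0],
    [-0.6,0,0],
    [-0.9,0,0],
    [-0.9,0,0],
    [-0.9,0,0],
    [-0.9,0,0]
  ],
  "rotation": [
    [0,0,0],
    [0,0,0],
    [0,0,0],
    [0,0,0],
    [0,0,0],
    [0,0,0],
    [0,0,0],
    [0,0,0],
    [0,0,0],
    [0,0,0]
  ],
  "gripper": 0.2
}}

```text
clock: 49.2
position: [0.5836, -0.2294, 0.1207]
tool_rot: [-1.748, 1.568, 2.927]
force: [-0.4, 0.2, -0.5]
grip_width: 0.0341
```

>>> {"method": "arm_command", "body": {
  "delta_pos": [
    [-0.8,-0.9,0],
    [-0.8,-0.9,0],
    [-0.8,-0.9,0],
    [-0.8,-0.9,0],
    [-0.8,-0.9,0],
    [-0.8,-0.5,0],
    [0,0,0],
    [0,0,0]
  ],
  "rotation": [
    [0,0,0],
    [0,0,0],
    [0,0,0],
    [0,0,0],
    [0,0,0],
    [0,0,0],
    [0,0,0],
    [0,0,0]
  ]
}}

```text
clock: 50.0
position: [0.4282, -0.2243, 0.2781]
tool_rot: [1.624, 1.562, 0.015]
force: [1.5, 0.9, 1.0]
grip_width: 0.0345
```

```bash
python3 -c "
from h import *
c,im=shot('sc15','scene'); c3,i3=shot('sd15','side'); s=monitor.observe(); print(s['position'],s['force'],s['grip_width'],s['clock'])
a=cv2.resize(im[165:335,255:470],(600,474),interpolation=cv2.INTER_CUBIC)
b=cv2.resize(i3[185:310,230:335],(200,238)); b=np.vstack([b,np.zeros((236,200,3),np.uint8)])
cv2.imwrite('pics/m15.png',np.hstack([a,b]))"
```

```text
[ 0.4283765  -0.22431352  0.27747046] [ 0.3554079  -0.13036282 -0.45478206] 0.033973724715315526 50.1
```

View pics/m15.png

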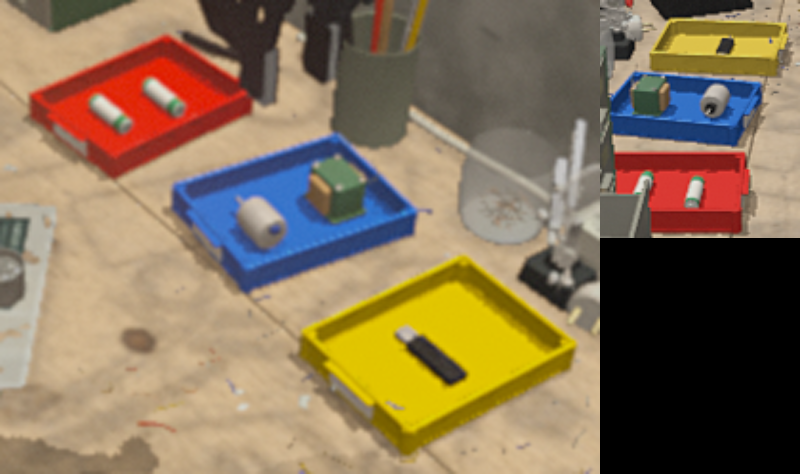

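All five parts lie flat, upright and apart in their trays, and the gripper is clear. Handing in.

```bash
python3 -c "
from workcell import bot; print(bot.job_done())"
```

```text
the job is handed in; nothing more can be done
None
```

I sorted all five parts in the order asked: both cells into the red tray, then the transformer and motor into the blue, and the memory stick into the yellow. The job took about 50 s of the 128 s and is handed in.

**Last checks:** the final scene and side views show every part in its tray, flat, the same way up as on the bench, and apart from the others. The gripper was released and about 0.28 m up, touching nothing. Cell A stayed where it was set down when re-measured after cell B was placed.

**What disagreed:**
- **Fingertip offset:** the fingertips really sit about 28 mm behind the reported TCP, not 14 mm ahead of it. My first grasp on cell A closed on air above it. I triangulated the tips from two views and used the corrected offset from then on.
- **Transformer size:** its top measured about 41 × 28 mm against the given 46 × 34 mm core. The grip width of 45.6 mm matched the given 46 mm.
- **Motor touch-down:** the wrist force didn't clearly show it reaching the tray floor, so I released it by height, at most about 1 mm above.
- **Bench contact:** the fingertips pressed the bench with about 8 N while closing on the memory stick, well under the 40 N limit.

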